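# Unclip the faulty lamp driver

### The job

Take the faulty lamp driver (orange grip) off the sloping rail without wrenching it: by feel, slide the driver a little along the rail to where its hidden stud lets go, swing its lower end up out of the yellow sprung catch, unhook its upper end from the fixed lip and lift it clear in the gripper. Set it down gently in the middle of the blue repair tray, lying flat on its back with the grip up and lengthwise along the tray, and let go. Leave the two good drivers clipped on the rail and the other things on the bench where they are.

Things in the scene. Friction and masses are not known exactly. Their poses are not given: they have to be found in the camera images.
- faulty_grip (a point): Centre of the faulty driver's orange grip ridge, 67 mm above its flat back. Ridge: 46 mm long (x), 24 mm thick (y: grasp across this), 46 to 85 mm above the back, standing on an aluminium block 83 (x) x 76 (y) x 46 mm (z), 0.25 to 0.5 kg. x points to the toe end (up the slope while clipped), y along the rail, z out of the face.
- faulty_toe (a point): Tip of the faulty driver's toe, at the level of its back, mid-width: 54 mm to +x of the grip centre. The toe is 50 mm wide, 6 mm thick, and sticks out 16 mm from the block. At the other end a rounded foot 40 mm wide, 8 mm thick, reaches to 55 mm to -x. Over all the driver is 109 mm long. Axes as the grip's.
- faulty_mouth (a point): Middle of the wide mouth (14 mm along y) of a groove that runs across the driver's back along y, 25 mm to -x of the grip centre. A stud on the rail, hidden under the driver, stands in the groove; its head (10 mm along y, 9 mm above the rail) only comes out at the mouth. Elsewhere the driver, pulled up, stops hard after 2 mm there. Axes as the grip's.
- rail: Fixed rail, 360 mm long, sloping 40 degrees. Origin: middle of its flat face, on which the drivers' backs lie. x runs up the slope, y along the rail, z out of the face. Drivers start at y = -106, 0, 106 mm, x = 0 within 2 mm. The hidden stud of each place stands 5 to 14 mm to one side or the other (y) of its middle; a driver can be slid that far along the rail. Over 60 N on the rail wrenches it.
- rail_lip (a point): Middle of the inner lower edge of the fixed lip that hooks over the toes, at rail x = 47, z = 8.5 mm (lip 6 mm thick; stop wall at x = 56.5). A toe sits 7 mm under it with 2.5 mm play above and can tilt there to about 18 degrees, foot end rising. It comes out when moved 8 mm or more down the slope while tilted about 12 degrees.
- rail_catch (a point): Centre of the middle catch's round yellow nose (12 mm thick), at rail x = -58, z = 12 mm; one such at each driver. It overhangs the foot by 3 mm and is pushed away down the slope as the foot end is pulled up, which takes roughly 5 to 15 N at the grip (a driver held by its stud: over 20 N); the foot is free once 15 mm up (8 degrees). A kerb 5 mm high stands at x = -55.
- lamp_bar (a point): Middle of the underside of the fixed lamp bar that runs along the whole rail above the drivers: 30 mm wide, 26 mm tall, underside 184 mm higher than the rail's origin, 115 mm above the tops of the grips. It hangs over the grips, so a tool must lean with the rail to reach them, not stand upright. Axes: x away from the robot, z up.
- good1_grip (a point): Grey grip centre of a good driver, the same shape; it stays clipped.
- good2_grip (a point): Grey grip centre of the other good driver, the same shape; it stays clipped.
- tray_in (a point): Centre of the inner floor (5 mm above the bench) of the fixed blue open tray, outside 190 mm (x) x 140 mm (y), 26 mm tall, walls 5 mm; x lies along its length.
- screwdriver: Bystander: green-handled screwdriver lying flat; origin under its centre.
- wrench: Bystander: steel wrench lying flat; origin under its centre.
- cleaner: Bystander: white bottle, 60 mm diameter, 140 mm tall; origin under its centre.
- reflector: Bystander: bright steel reflector bowl, 110 mm across, 55 mm tall; origin under its centre.
- bulb_box: Bystander: cardboard box 60 x 110 x 60 mm; origin under its centre.
- meter: Bystander: yellow meter, 150 x 80 x 40 mm; origin under its centre.
- clamp: Bystander: battery clamp, copper jaws and red sleeves, 150 mm long, lying flat; origin under its centre.
Not all that is in view belongs to the job. Leave any red look-alike of the part that bears faulty_grip alone.

How it is judged:
On the way:
1. the faulty driver is off the rail and held clear of it in the gripper (z of faulty_grip in the frame of rail above 0.11 m and contact force between faulty and rail below 0.1 N and contact force between the fingers and faulty above 2 N), for 0.2 s.
At the end, for the whole second after the job is handed in: The faulty driver lies flat on its back in the tray, grip up (within 6 degrees), within 25 mm of the tray's centre, lengthwise (within 15 degrees, either way round), at rest and released; both good drivers are still clipped within 8 mm of where they were (horizontal distance between faulty_grip and tray_in below 0.025 m and z of faulty_grip in the frame of tray_in between 0.06 and 0.073 m and angle between faulty_grip's own z axis and vertical below 0.1 rad and angle between the x axis of faulty_grip and the x axis of tray_in, either way round below 0.26 rad and linear speed of faulty below 0.02 m/s and distance of each of good1_grip, good2_grip from where it was at the start of the episode below 0.008 m); the robot touches nothing.
It fails at once if the rail is wrenched: more than 60 N between the faulty driver and the rail (contact force between faulty and rail above 60 N).
It fails at once if a good driver is pulled or knocked more than 10 mm (distance of any of good1_grip, good2_grip from where it was at the start of the episode above 0.01 m).
It fails at once if the driver is dropped or slammed into the tray (faster than 0.5 m/s low over it) (horizontal distance between faulty_grip and tray_in below 0.1 m and z of faulty_grip in the frame of tray_in below 0.09 m and linear speed of faulty above 0.5 m/s).
It fails at once if a bystander on the bench is shifted by more than 30 mm (distance of any of screwdriver, wrench, cleaner, reflector, bulb_box, meter, clamp from where it was at the start of the episode above 0.03 m).
It also fails if it takes over 72 s, if anything falls off the work surface, if the arm or the gripper's body presses on something with over 40 N, if the wrist force passes 120 N, or if a joint passes its speed limit or range.

### The arm

A 6-joint arm with a two-finger parallel gripper is mounted at the origin on the work surface. World frame = base frame: x ahead of the robot, y to its left, z up, the work surface at z = 0. Lengths are in m, angles in rad, forces in N, time in s.
With the tool pointing down it reaches from about 0.375 to 0.9 m from the base axis. Payload 3.1 kg.
Tool frame: the origin (TCP) lies between the finger pads; the fingertips stand 11 mm ahead of it and the grasp point (between the pads) lies 8 mm behind it; z points along the fingers, y is the direction in which the jaws open and shut (so a half turn about z gives the same grasp; the last joint's range is limited). The gripper opens to 85 mm and grips with 20 to 120 N. Pads are 22 mm wide; open, the fingers measure 114 mm over their backs; the gripper's body (76 mm by 85 mm) begins 54 mm behind the grasp point. The pads swing forward as they close: fully open they stand 13 mm farther back than shut.
Start: joints at [1.115, 0.527, 1.433, -0, 1.181, -0.178], TCP at [0.171, 0.601, 0.242] pointing down, gripper open.
Joint ranges: [-3.08, 3.08], [-0.75, 2.2], [0.22, 2.44], [-1.43, 4.57], [0, 2.65], [-2.85, 2.85]. Speed limits (rad/s): [2.79, 2.79, 3.14, 3.14, 3.14, 3.14].

### API

Orientations are given as a unit quaternion [x, y, z, w].
In Python, from station import manip gives the robot as it stands.
- The arm moves only by the tool move_arm, never from a script. Its argument "deltas" is a list of rows, each a list of 5 numbers: the shift along the tool's x, y, z in units of 40 cm (1.0 is 40 cm), then the turn about the tool's z in units of 0.5 rad (1.0 is 0.5 rad), then the opening in per cent of the stroke, from 0 (shut) to 100 (fully open). In form: [[x, y, z, twist, grip], ...]. A call has exactly 8 rows; each row is the pose to reach, as a shift and turn from the pose commanded when the call began, along the tool's axes at that moment; what a row does not reach only later rows make up. A row lasts 1/12 s, in which the tool goes at most 41.7 mm and 7.16 degrees, less where a joint would pass 70% of its speed; a pose out of reach is approached as far as the arm can. A call with a number of a shift or a turn outside -1 to 1 is refused whole. A call with a gripper value outside its range is refused whole. The fingers move at their own pace and stop on an object; "force" is the grip in N (left out, the last holds). Time passes only in rows, so rows that repeat a pose let the fingers close, or fill a call up. It gives the time, the measured TCP pose, the force and the opening at its end, in the units of the state.
- manip.sense(): the state, without advancing time (a new reading comes with each control period).
- manip.snapshot(name): name is "scene" or "top" or "wrist"; returns (picture, depth): 480x640x3 uint8, red, green, blue; 480x640 float32, m along the optical axis (not along the pixel's ray), 0 where there is no reading.
- manip.get_calibration(name): a dict with "vfov" (degrees; the focal length in pixels is half the picture's height over the tangent of half this angle, whatever the lens; pixels are square), "cx", "cy" (the principal point, pixels), "pose" (4x4, takes a point from camera to world coordinates). Camera axes: x right, y down, z forward; pixel columns grow to the right and rows downward; lengths in m; the calibration is good to about 2 mm. A picture is of the moment at which its call begins: read the wrist's pose just before it. get_calibration takes no time and is no camera call; for the wrist camera it gives the pose at the moment of the call.
- manip.sign_off(): hands the job in, once; it reports no verdict.
The state is a dict: "t": time; "q": joint angles; "qd": joint speeds; "tau": joint torques, N m; "tcp_pos": TCP position; "tool_rot": TCP orientation; "force": force on the tool from outside, world axes, zero at the start; "ft_torque": the same for the moment, N m; "finger_gap": opening from 0.0 (shut) to 1.0 (fully open).
Only numpy, scipy, OpenCV 4.12 (cv2) and the standard library are available. Lean on these libraries where they do the work, as an engineer would, in place of code of your own. Each camera call takes 0.05 s, during which the arm holds its last target.

## Working session

There is one attempt and no reset: what is moved stays moved. The work goes in short steps, Python scripts to look and compute and a tool call to move; the robot and the scene stay as the last step left them, time stands still between calls to the robot, and variables do not carry over. Pictures are saved under pics/ and viewed, and the job is handed in when it is done.

Besides the shell and the picture viewer there is one more tool, called after ">>>" as name(argument=value, ...), one argument or row to a line, values as JSON. move_arm: Moves the arm, as the interface text tells. Its arguments: {"type":"object","properties":{"deltas":{"type":"array","items":{"type":"array","items":{"type":"number"}}},"force":{"type":"number"}},"required":["deltas"]}

```bash
mkdir -p pics; ls; python3 - <<'E'
from station import manip
import cv2,numpy as np
print(manip.sense())
for n in("scene","top","wrist"):
    c=manip.get_calibration(n);print(n,c)
    p,d=manip.snapshot(n);cv2.imwrite(f"pics/{n}0.png",p[:,:,::-1]);np.save(f"{n}0_d.npy",d)
E
```

```text
pics
{'t': 0.0, 'q': array([ 1.11548085e+00,  5.28462089e-01,  1.43391250e+00, -3.84210716e-05,
        1.18140516e+00, -1.78508215e-01]), 'qd': array([-0.00067973, -0.00136386, -0.00024223, -0.00094419,  0.00018723,
        0.00019438]), 'tau': array([ 9.86930463e-04, -4.42346442e+01, -1.78027582e+01, -1.90784258e-04,
        8.30252218e-03, -1.24035139e-05]), 'tcp_pos': array([0.17047686, 0.60057197, 0.24133286]), 'tool_rot': array([ 1.37954861e-01,  9.90437913e-01, -1.04462687e-03, -3.23906238e-04]), 'force': array([0.0262027 , 0.02389814, 0.67965255]), 'ft_torque': array([ 0.00424763,  0.0535005 , -0.0008282 ]), 'finger_gap': 0.9976425405673512}
scene {'vfov': 57.918355150619234, 'cx': 313.19244398976025, 'cy': 243.78453033555192, 'pose': array([[-0.04067419,  0.75334808, -0.65636292,  1.16340786],
       [ 0.99897185,  0.04382413, -0.0116057 , -0.01417606],
       [ 0.0200214 , -0.65616013, -0.75435603,  0.91844531],
       [ 0.        ,  0.        ,  0.        ,  1.        ]])}
top {'vfov': 51.807344677347935, 'cx': 321.3604381441963, 'cy': 237.76544162251272, 'pose': array([[ 6.58655678e-03, -9.86610969e-01,  1.62958318e-01,
         2.89812104e-01],
       [-9.99978141e-01, -6.59286366e-03,  5.02098933e-04,
        -3.28979511e-02],
       [ 5.78985659e-04, -1.62958063e-01, -9.86632827e-01,
         1.44908145e+00],
       [ 0.00000000e+00,  0.00000000e+00,  0.00000000e+00,
         1.00000000e+00]])}
wrist {'vfov': 69.14813273729627, 'cx': 323.12243408176886, 'cy': 237.0648029008598, 'pose': array([[ 0.27237556,  0.90982826,  0.313088  ,  0.08933438],
       [ 0.96218887, -0.25686504, -0.09062518,  0.62441496],
       [-0.00203199,  0.32593387, -0.94539039,  0.37319851],
       [ 0.        ,  0.        ,  0.        ,  1.        ]])}
```

View pics/scene0.png

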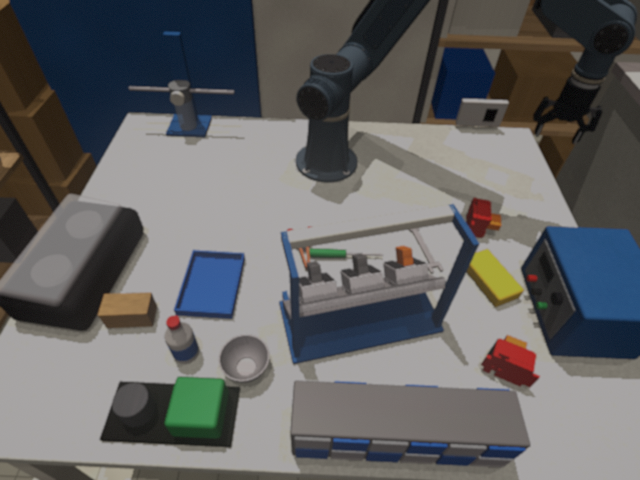

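View pics/top0.png

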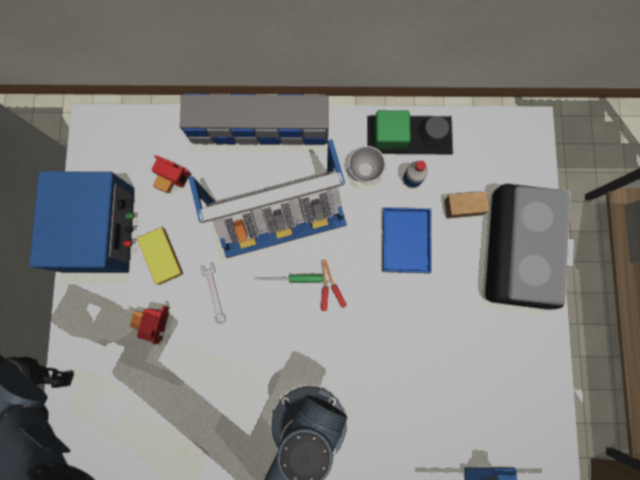

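View pics/wrist0.png

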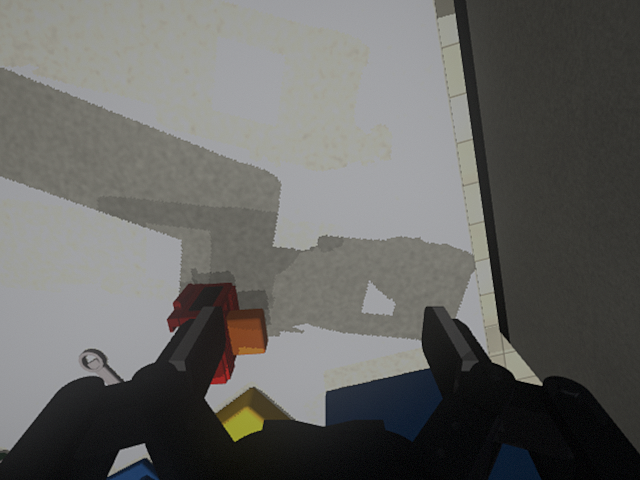

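```bash
cat > h.py <<'E'
from station import manip
import cv2,numpy as np
def K(c,h=480):
    return h/2/np.tan(np.radians(c['vfov'])/2)
def cloud(d,c):
    f=K(c);v,u=np.mgrid[0:480,0:640]
    P=np.stack([(u-c['cx'])/f*d,(v-c['cy'])/f*d,d],-1)
    return P@c['pose'][:3,:3].T+c['pose'][:3,3]
def proj(p,c):
    q=c['pose'][:3,:3].T@(np.asarray(p)-c['pose'][:3,3]);f=K(c)
    return c['cx']+f*q[0]/q[2],c['cy']+f*q[1]/q[2]
E
python3 - <<'E'
from h import *
for n,box in(("scene",(270,400,200,370)),("top",(140,260,180,360))):
    im=cv2.imread(f"pics/{n}0.png");r0,r1,c0,c1=box
    cr=im[r0:r1,c0-0:c1] if n=="top" else im[200:370,270:490]
    s=4 if n=="top" else 3.5
    cv2.imwrite(f"pics/{n}0c.png",cv2.resize(cr,None,fx=s,fy=s,interpolation=cv2.INTER_CUBIC))
E
```

```text
(no output)
```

View pics/scene0c.png

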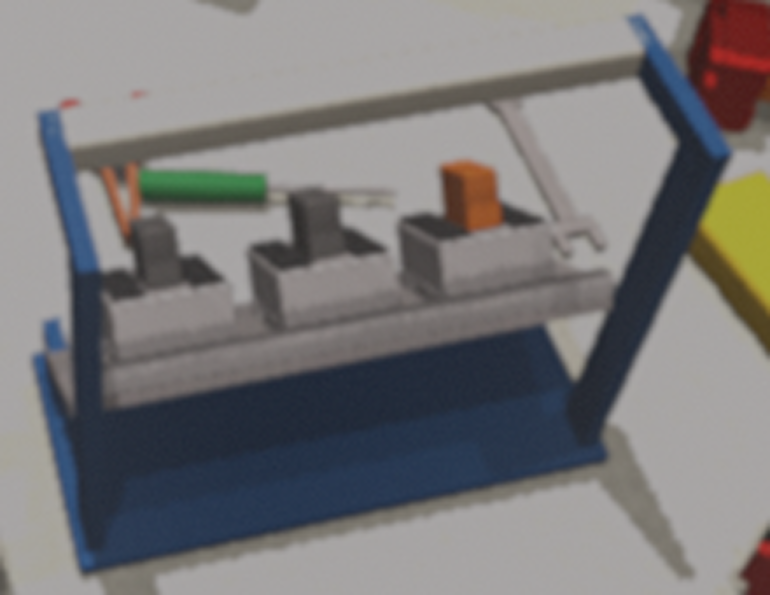

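View pics/top0c.png

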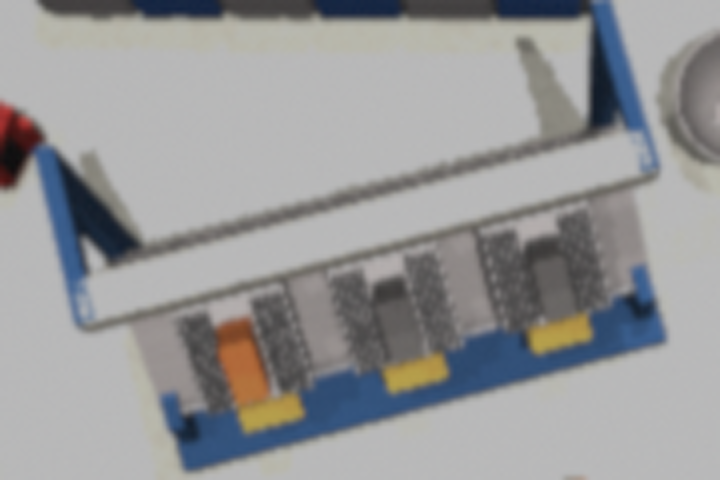

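```bash
python3 - <<'E'
from h import *
ct=manip.get_calibration("top");cs=manip.get_calibration("scene")
T=cloud(np.load("top0_d.npy"),ct);S=cloud(np.load("scene0_d.npy"),cs)
it=cv2.imread("pics/top0.png");isc=cv2.imread("pics/scene0.png")
def hsv(i):return cv2.cvtColor(i,cv2.COLOR_BGR2HSV).astype(int)
h=hsv(it)
def st(name,m,P):
    p=P[m];print(name,len(p),np.median(p,0).round(4),p.min(0).round(3),p.max(0).round(3))
# orange grip top
reg=np.zeros((480,640),bool);reg[205:245,225:255]=1
m=reg&(h[...,0]<18)&(h[...,1]>150);st("orange top",m,T)
p=T[m]; 
hs=hsv(isc);reg[:]=0;reg[240:275,390:420]=1
m2=reg&(hs[...,0]<18)&(hs[...,1]>150);st("orange scene",m2,S)
# crop coords for top: full=(180+u/4,140+v/4)
def at(u,v,P=T):return P[int(round(v)),int(round(u))].round(4)
for n,(u,v) in dict(bar_l=(100,295),bar_r=(620,155),bar_m=(360,226),grip_or_mid=(245,360),grip_or_up=(233,335),grip_or_lo=(255,390),g1=(400,325),g2=(550,280),railL=(160,370),railR=(620,220),railm1=(315,325),railm2=(465,280),baseL=(250,435),baseR=(600,345),y1=(270,412),y2=(418,373),y3=(562,335)).items():
    print(n,at(180+u/4,140+v/4))
for n,(u,v) in dict(tray=(406,240),trayL=(384,240),trayR=(430,240)).items(): print(n,at(u,v))
reg[:]=0;reg[195:285,370:440]=1
hb=reg&(h[...,0]>100)&(h[...,0]<125)&(h[...,1]>120)
st("tray",hb,T)
q=T[hb];fl=q[q[:,2]<.012];w=q[q[:,2]>.02];print(len(fl),fl.mean(0),len(w))
print(cv2.minAreaRect((fl[:,:2]*1000).astype(np.float32)),cv2.minAreaRect((w[:,:2]*1000).astype(np.float32)))
E
```

```text
orange top 156 [0.519  0.1809 0.1733] [ 0.29  -0.033  0.157] [0.546 0.196 1.449]
orange scene 175 [0.5375 0.1824 0.1712] [ 0.509 -0.014  0.154] [1.163 0.198 0.918]
bar_l [0.5309 0.2399 0.3189]
bar_r [ 0.6181 -0.0637  0.3168]
bar_m [0.5767 0.0897 0.3128]
grip_or_mid [ 0.2898 -0.0329  1.4491]
grip_or_up [0.5353 0.1867 0.1756]
grip_or_lo [0.501  0.1725 0.1581]
g1 [0.5437 0.0765 0.1773]
g2 [ 0.5745 -0.0229  0.1746]
railL [0.5295 0.2518 0.0857]
railR [ 0.6343 -0.0697  0.1009]
railm1 [0.5616 0.1435 0.0855]
railm2 [0.5935 0.0398 0.0875]
baseL [0.4924 0.2008 0.0107]
baseR [ 0.5622 -0.0575  0.0142]
y1 [0.5003 0.1739 0.0759]
y2 [0.5307 0.0738 0.0691]
y3 [ 0.5576 -0.0281  0.068 ]
tray [ 0.5234 -0.2828  0.0045]
trayL [ 0.5201 -0.2154  0.0223]
trayR [ 0.2898 -0.0329  1.4491]
tray 2960 [ 0.5211 -0.2836  0.0058] [ 0.29  -0.351 -0.005] [ 0.616 -0.033  1.449]
2573 [ 0.52385244 -0.28479974  0.00517009] 256
((524.97021484375, -284.5430908203125), (129.42454528808594, 180.055419921875), 88.86817932128906) ((429.03155517578125, -228.87911987304688), (202.98751831054688, 435.842529296875), 60.36198806762695)
```

```bash
cat > fit.py <<'E'
from h import *
from scipy.optimize import least_squares
ct=manip.get_calibration("top");cs=manip.get_calibration("scene")
T=cloud(np.load("top0_d.npy"),ct);S=cloud(np.load("scene0_d.npy"),cs)
T=T[140:262,180:360].reshape(-1,3);S=S[200:370,270:490].reshape(-1,3)
P=np.vstack([T,S]);P=P[(P[:,2]<.5)&(P[:,2]>.05)]
a=np.radians(40)
def R(phi):
    c,s=np.cos(phi),np.sin(phi)
    Rz=np.array([[c,-s,0],[s,c,0],[0,0,1]])
    Ry=np.array([[np.cos(a),0,-np.sin(a)],[0,1,0],[np.sin(a),0,np.cos(a)]])
    return Rz@Ry,Rz
def sdf(p,c,h):
    q=np.abs(p-c)-h
    return np.abs(np.linalg.norm(np.maximum(q,0),axis=1)+np.minimum(q.max(1),0))
def D(x):
    phi,o,bx,dx=x[0],x[1:4],x[4],x[5:8]
    Rr,Rz=R(phi);p=(P-o)@Rr;b=(P-o)@Rz
    d=[sdf(p,np.array([0,0,-.01]),np.array([.055,.18,.01])),sdf(b,np.array([bx,0,.197]),np.array([.015,.18,.013]))]
    for k,y in enumerate((-.106,0,.106)):
        d+=[sdf(p,np.array([-.0037+dx[k],y,.023]),np.array([.0415,.038,.023])),sdf(p,np.array([dx[k],y,.0655]),np.array([.023,.012,.0195]))]
    return np.min(d,0)
def res(x):
    return np.minimum(D(x),.015)
E
python3 - <<'E'
from fit import *
x0=np.array([np.radians(16),.577,.091,.12,0,0,0,0])
best=None
for bx in(-.06,-.03,0,.03):
    x=x0.copy();x[4]=bx
    r=least_squares(res,x,loss='soft_l1',f_scale=.003)
    if best is None or r.cost<best.cost:best=r
r=best;x=r.x;print(r.cost,len(P),np.degrees(x[0]),x[1:].round(4),np.median(D(x)))
np.save("fit.npy",x)
Rr,Rz=R(x[0])
for k,y in enumerate((-.106,0,.106)): print((x[1:4]+Rr@[x[5+k],y,.067]).round(4))
print("bar mid under",(x[1:4]+Rz@[x[4],0,.184]).round(4))
E
```

```text
0.2420299013503238 18965 15.928606990073131 [ 0.6178  0.1003  0.1305 -0.0395 -0.0366 -0.0365 -0.0365] 0.0028832656796222034
[ 0.5785 -0.0211  0.1583]
[0.5495 0.0809 0.1584]
[0.5204 0.1828 0.1584]
bar mid under [0.5799 0.0895 0.3145]
```

```bash
python3 - <<'E'
from fit import *
def res2(y):
    return res(np.r_[y,0,0,0])
best=None
for bx in(-.08,-.06,-.03,0):
    x=np.array([np.radians(16),.59,.091,.107,bx])
    r=least_squares(res2,x,loss='soft_l1',f_scale=.003)
    print(r.cost,bx)
    if best is None or r.cost<best.cost:best=r
r=best;x=np.r_[r.x,0,0,0];print(r.cost,len(P),np.degrees(x[0]),x[1:].round(4),np.median(D(x)))
np.save("fit.npy",x)
Rr,Rz=R(x[0])
for k,y in enumerate((-.106,0,.106)): 
  g=(x[1:4]+Rr@[x[5+k],y,.067]);print(g.round(4),proj(g,ct),proj(g,cs))
print("bar mid under",(x[1:4]+Rz@[x[4],0,.184]).round(4))
def draw(n,c,mp):
    im=cv2.imread(f"pics/{n}0.png")
    def box(Rm,cc,h,col):
        pts=[np.array(proj(x[1:4]+Rm@(np.array(cc)+np.array(h)*s),c)) for s in np.array(np.meshgrid([-1,1],[-1,1],[-1,1])).reshape(3,-1).T]
        for i in range(8):
            for j in range(i):
                if bin(i^j).count('1')==1: cv2.line(im,tuple((pts[i]).astype(int)),tuple(pts[j].astype(int)),col,1)
    im=im
    for y in(-.106,0,.106):
        box(Rr,[-.0037,y,.023],[.0415,.038,.023],(0,255,0));box(Rr,[0,y,.0655],[.023,.012,.0195],(0,0,255))
    box(Rz,[x[4],0,.197],[.015,.18,.013],(255,0,255))
    r0,r1,c0,c1=mp
    cv2.imwrite(f"pics/{n}fit.png",cv2.resize(im[r0:r1,c0:c1],None,fx=3.5,fy=3.5,interpolation=cv2.INTER_NEAREST))
draw("top",ct,(140,262,180,360));draw("scene",cs,(200,370,270,490))
E
```

```text
0.4149994726290034 -0.08
0.4149994731542033 -0.06
0.22613383157576147 -0.03
0.2261338315742366 0
0.2261338315742366 18965 15.780030940716268 [ 0.5934  0.0933  0.1073 -0.018   0.      0.      0.    ] 0.0026123008605250866
[ 0.5807 -0.0204  0.1587] (np.float64(317.12254721851923), np.float64(209.01492712377666)) (np.float64(314.22092798798076), np.float64(270.7035538563389))
[0.5519 0.0816 0.1587] (np.float64(278.73081109734875), np.float64(219.34110453306482)) (np.float64(360.1263991281765), np.float64(262.5291467368551))
[0.5231 0.1836 0.1587] (np.float64(240.06701222073053), np.float64(229.7404583225601)) (np.float64(404.3888966251961), np.float64(254.64730464529333))
bar mid under [0.5761 0.0884 0.2913]
```

View pics/topfit.png

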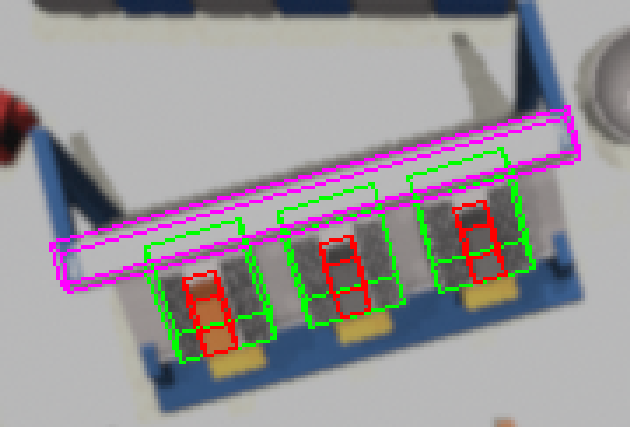

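View pics/scenefit.png

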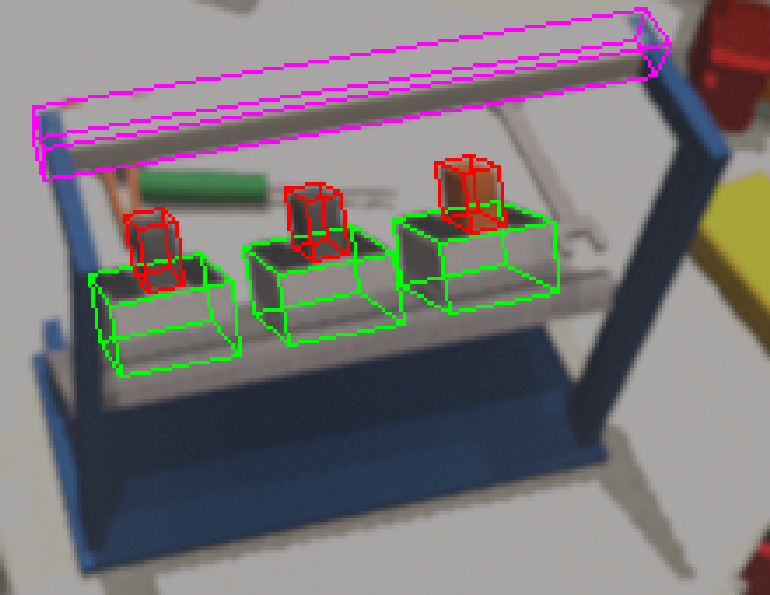

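>>> move_arm(
  deltas=[
    [-0.05,-0.03,-0.08,-0.07,100],
    [-0.11,-0.06,-0.16,-0.14,100],
    [-0.17,-0.09,-0.24,-0.21,100],
    [-0.23,-0.12,-0.32,-0.28,100],
    [-0.29,-0.15,-0.4,-0.35,100],
    [-0.35,-0.18,-0.48,-0.42,100],
    [-0.41,-0.22,-0.56,-0.49,100],
    [-0.46,-0.25,-0.62,-0.55,100],
  ],
)

```text
t: 0.82
tcp_pos: [0.3213, 0.4534, 0.4928]
tool_rot: [0.0, 1.0, 0.001, 0.001]
force: [-0.3, 1.6, -1.2]
finger_gap: 1.0
```

>>> move_arm(
  deltas=[
    [-0.05,-0.09,0,-0.07,100],
    [-0.1,-0.18,0,-0.14,100],
    [-0.15,-0.27,0,-0.21,100],
    [-0.2,-0.36,0,-0.28,100],
    [-0.25,-0.45,0,-0.35,100],
    [-0.3,-0.54,0,-0.42,100],
    [-0.36,-0.65,0,-0.49,100],
    [-0.45,-0.76,0,-0.55,100],
  ],
)

```text
t: 1.48
tcp_pos: [0.485, 0.1669, 0.4905]
tool_rot: [-0.137, 0.991, 0.0, -0.0]
force: [0.1, 0.7, -0.7]
finger_gap: 1.002
```

```bash
python3 -c "
from h import *
s=manip.sense();print({k:np.round(v,4) for k,v in s.items()})"
```

```text
{'t': np.float64(1.4833), 'q': array([ 0.1132,  0.1716,  1.3066, -0.    ,  1.664 , -1.7323]), 'qd': array([-0.8744,  0.2683, -0.3319,  0.0118,  0.0391, -1.2141]), 'tau': array([  2.4023, -33.5022, -21.188 ,  -0.1927,   0.1427,   0.7483]), 'tcp_pos': array([0.485 , 0.1669, 0.4905]), 'tool_rot': array([-1.369e-01,  9.906e-01,  0.000e+00, -3.000e-04]), 'force': array([ 0.0574,  0.6594, -0.7283]), 'ft_torque': array([ 0.0434, -0.0177, -0.0257]), 'finger_gap': np.float64(1.0022)}
```

>>> move_arm(
  deltas=[
    [-0.05,0.03,0,0,100],
    [-0.13,0.08,0,0,100],
    [-0.22,0.13,0,0,100],
    [-0.31,0.19,0,0,100],
    [-0.4,0.21,0,0,100],
    [-0.5,0.21,0,0,100],
    [-0.59,0.21,0,0,100],
    [-0.68,0.21,0,0,100],
  ],
)

```text
t: 2.15
tcp_pos: [0.7257, 0.3241, 0.4895]
tool_rot: [-0.137, 0.991, -0.0, -0.001]
force: [1.5, 0.6, 0.8]
finger_gap: 1.003
```

```bash
cat > s.py <<'E'
from h import *
s=manip.sense()
from scipy.spatial.transform import Rotation as Ro
Rt=Ro.from_quat(s['tool_rot']).as_matrix()
print('t',s['t'],'q',s['q'].round(4),'tcp',s['tcp_pos'].round(4),'tz',Rt[:,2].round(4),'ty',Rt[:,1].round(4),'gap',round(s['finger_gap'],3),'F',s['force'].round(2))
u=np.array([.9623,.2719,0]);v=np.array([-.2719,.9623,0])
print('u,v',s['tcp_pos']@u,s['tcp_pos']@v,'lean',np.degrees(np.arctan2(Rt[:,2]@u,-Rt[2,2])),'side',np.degrees(np.arcsin(Rt[:,2]@v)), 'jaw-v',np.degrees(np.arccos(min(1,abs(Rt[:,1]@v)))))
E
python3 s.py
```

```text
t 2.15 q [ 0.28    0.7096  0.4428 -0.      1.9903 -1.5648] tcp [0.7257 0.3241 0.4895] tz [-1.e-03 -3.e-04 -1.e+00] ty [-0.2705  0.9627 -0.    ] gap 1.003 F [1.51 0.6  0.83]
u,v 0.7865180392773672 0.11459476101523383 lean -0.05943489526077095 side -0.001863628854264288 jaw-v 0.4097121600854758
```

Near the limit (q3 = 0.44, limit 0.22). Push further to see how "approached as far as the arm can" behaves.

>>> move_arm(
  deltas=[
    [-0.05,0,0,0,100],
    [-0.1,0,0,0,100],
    [-0.15,0,0,0,100],
    [-0.2,0,0,0,100],
    [-0.25,0,0,0,100],
    [-0.3,0,0,0,100],
    [-0.3,0,0,0,100],
    [-0.3,0,0,0,100],
  ],
)

```text
t: 2.82
tcp_pos: [0.7903, 0.3344, 0.462]
tool_rot: [-0.136, 0.991, 0.004, 0.015]
force: [-0.2, 0.1, -0.2]
finger_gap: 1.001
```

```bash
python3 s.py
```

```text
t 2.8167 q [ 0.2693  0.8542  0.218   0.0042  2.0384 -1.5726] tcp [0.7903 0.3344 0.462 ] tz [ 0.0289  0.0118 -0.9995] ty [-0.2697  0.9629  0.0036] gap 1.001 F [-0.2   0.07 -0.19]
u,v 0.8514605378731386 0.10689753720681097 lean 1.7801962180686057 side 0.20163406341513995 jaw-v 0.4695361961887021
```

>>> move_arm(
  deltas=[
    [-0.1,0,0,0,100],
    [-0.2,0,0,0,100],
    [-0.3,0,0,0,100],
    [-0.4,0,0,0,100],
    [-0.5,0,0,0,100],
    [-0.6,0,0,0,100],
    [-0.7,0,0,0,100],
    [-0.8,0,0,0,100],
  ],
)

```text
t: 3.48
tcp_pos: [0.838, 0.3309, 0.3926]
tool_rot: [-0.136, 0.99, 0.007, 0.028]
force: [-0.4, 0.5, -0.4]
finger_gap: 1.002
```

```bash
python3 s.py
```

```text
t 3.4833 q [ 0.25    0.9349  0.2187  0.0086  1.9304 -1.5907] tcp [0.838  0.3309 0.3926] tz [ 0.0538  0.022  -0.9983] ty [-0.2699  0.9629  0.0067] gap 1.002 F [-0.36  0.55 -0.38]
u,v 0.8964112058563378 0.09053943529471528 lean 3.3110875492123 side 0.3753044534507137 jaw-v 0.5666697883814134
```

>>> move_arm(
  deltas=[
    [0.05,0,0,0,100],
    [0.1,0,0,0,100],
    [0.15,0,0,0,100],
    [0.2,0,0,0,100],
    [0.25,0,0,0,100],
    [0.3,0,0,0,100],
    [0.3,0,0,0,100],
    [0.3,0,0,0,100],
  ],
)

```text
t: 4.15
tcp_pos: [0.7217, 0.2987, 0.3873]
tool_rot: [-0.136, 0.99, 0.007, 0.029]
force: [0.2, 0.5, -0.0]
finger_gap: 1.001
```

```bash
python3 s.py
```

```text
t 4.15 q [ 0.2467  0.6468  0.8153  0.0083  1.621  -1.5968] tcp [0.7217 0.2987 0.3873] tz [ 0.0547  0.0223 -0.9983] ty [-0.2702  0.9628  0.0067] gap 1.001 F [ 0.17  0.51 -0.04]
u,v 0.7757306464042015 0.09118441746178804 lean 3.364962671648751 side 0.3768462446646984 jaw-v 0.5639323101801696
```

>>> move_arm(
  deltas=[
    [0.07,0.01,-0.07,0,100],
    [0.14,0.02,-0.14,0,100],
    [0.21,0.03,-0.21,0,100],
    [0.28,0.04,-0.28,0,100],
    [0.35,0.05,-0.35,0,100],
    [0.42,0.05,-0.42,0,100],
    [0.49,0.05,-0.49,0,100],
    [0.56,0.05,-0.56,0,100],
  ],
)

```text
t: 4.82
tcp_pos: [0.4894, 0.2526, 0.5991]
tool_rot: [-0.136, 0.99, 0.007, 0.029]
force: [-0.4, 0.2, -0.1]
finger_gap: 1.005
```

>>> move_arm(
  deltas=[
    [0.07,0,-0.07,0,100],
    [0.14,0,-0.14,0,100],
    [0.21,0,-0.21,0,100],
    [0.28,0,-0.28,0,100],
    [0.35,0,-0.35,0,100],
    [0.42,0,-0.42,0,100],
    [0.49,0,-0.49,0,100],
    [0.56,0,-0.56,0,100],
  ],
)

```text
t: 5.48
tcp_pos: [0.2612, 0.1871, 0.8102]
tool_rot: [-0.136, 0.99, 0.007, 0.03]
force: [1.0, 0.6, 0.8]
finger_gap: 0.995
```

```bash
python3 s.py
```

```text
t 5.4833 q [ 0.2621 -0.085   0.7577  0.0108  2.408  -1.5735] tcp [0.2612 0.1871 0.8102] tz [ 0.0569  0.0228 -0.9981] ty [-0.2698  0.9629  0.0066] gap 0.995 F [1.05 0.61 0.83]
u,v 0.3022187211143195 0.10907170067411574 lean 3.495751094618164 side 0.36937106355136795 jaw-v 0.5645195461902377
```

>>> move_arm(
  deltas=[
    [0.05,0,-0.08,0,100],
    [0.1,0,-0.16,0,100],
    [0.15,0,-0.24,0,100],
    [0.2,0,-0.32,0,100],
    [0.25,0,-0.4,0,100],
    [0.3,0,-0.48,0,100],
    [0.35,0,-0.56,0,100],
    [0.4,0,-0.64,0,100],
  ],
)

```text
t: 6.15
tcp_pos: [0.1463, 0.1656, 0.8839]
tool_rot: [-0.136, 0.99, 0.008, 0.042]
force: [-0.4, 0.1, -0.1]
finger_gap: 0.997
```

```bash
python3 s.py
```

```text
t 6.15 q [ 3.2000e-01 -1.6120e-01  5.7050e-01  1.2000e-03  2.6457e+00 -1.5225e+00] tcp [0.1463 0.1656 0.8839] tz [ 0.0819  0.0278 -0.9963] ty [-0.2697  0.9629  0.0047] gap 0.997 F [-0.37  0.09 -0.14]
u,v 0.18575827367622072 0.11957129648824794 lean 4.952063364481981 side 0.2548097577754414 jaw-v 0.5006412522359605
```

```bash
cat > kin.py <<'E'
import numpy as np
from scipy.optimize import least_squares
D=np.array([[.5285,1.4339,1.1814,.17047,.60057,.24133],[.1716,1.3066,1.664,.485,.1669,.4905],[.7096,.4428,1.9903,.7257,.3241,.4895],[.8542,.218,2.0384,.7903,.3344,.462],[.9349,.2187,1.9304,.838,.3309,.3926],[.6468,.8153,1.621,.7217,.2987,.3873],[-.085,.7577,2.408,.2612,.1871,.8102],[-.1612,.5705,2.6457,.1463,.1656,.8839]])
def fk(p,q2,q3,q5):
    A,B,E,L,h,c=p;a=q2+q3;s=a+q5
    return c+A*np.sin(q2)+B*np.sin(a)+E*np.cos(a)+L*np.sin(s), h+A*np.cos(q2)+B*np.cos(a)-E*np.sin(a)+L*np.cos(s)
def f(p):
    r,z=fk(p,*D[:,:3].T);rr=np.sqrt(D[:,3]**2+D[:,4]**2-p[6]**2)
    return np.r_[r-rr,z-D[:,5],(p[2])*.05,p[5]*.05,(p[3]-.25)*.01]
s=least_squares(f,[.43,.43,0,.2,.25,0,.111])
if __name__=="__main__":
    print(s.x.round(4),(s.fun*1000).round(1))
E
python3 kin.py; python3 -c "
from h import *
p,d=manip.snapshot('scene');cv2.imwrite('pics/s1.png',p[:,:,::-1])"
```

```text
Traceback (most recent call last):
  File "kin.py", line 10, in <module>
    s=least_squares(f,[.43,.43,0,.2,.25,0,.111])
  File "kin.py", line 8, in f
    r,z=fk(p,*D[:,:3].T);rr=np.sqrt(D[:,3]**2+D[:,4]**2-p[6]**2)
        ~~^^^^^^^^^^^^^^
  File "kin.py", line 5, in fk
    A,B,E,L,h,c=p;a=q2+q3;s=a+q5
    ^^^^^^^^^^^
ValueError: too many values to unpack (expected 6)
```

View pics/s1.png

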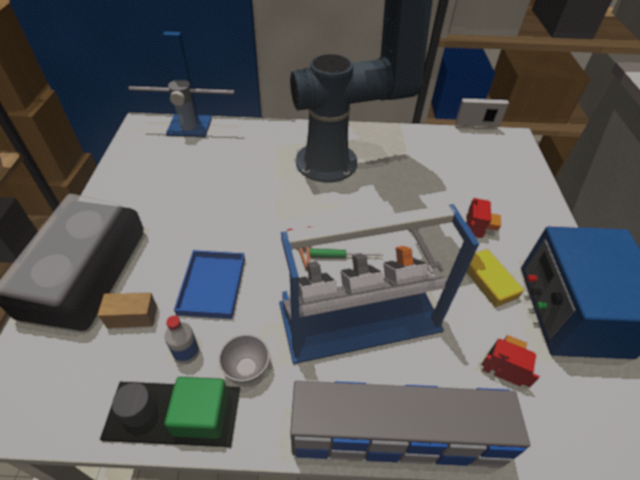

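```bash
sed -i 's/A,B,E,L,h,c=p;/A,B,E,L,h,c=p[:6];/' kin.py; python3 kin.py
```

```text
[5.877e-01 3.918e-01 1.138e-01 2.933e-01 2.818e-01 2.000e-04 1.103e-01] [ 0.1  0.1 -0.1 -0.1  0.   0.1 -0.4  0.2 -0.  -0.   0.   0.   0.1  0.1
 -0.1 -0.1  5.7  0.   0.4]
```

```bash
cat > sim.py <<'E'
from kin import *
p=s.x
lb=[-.75,.22,0];ub=[2.2,2.44,2.65]
def solve(q0,rt,zt,st,w):
    g=lambda q:np.r_[np.array(fk(p,*q))-[rt,zt],w*(q.sum()-st)]
    q0=np.clip(q0,np.array(lb)+1e-6,np.array(ub)-1e-6)
    r=least_squares(g,q0,bounds=(lb,ub),xtol=1e-12,ftol=1e-12);return r.x,r.fun
E
python3 - <<'E'
from sim import *
q0=np.array([.7096,.4428,1.9903])
r0,z0=fk(p,*q0);print(r0,z0)
for w in(.1,.2,.3,.5,1,1.5,2):
    q,_=solve(q0,r0+.12,z0,np.pi,w);a=fk(p,*q)
    q1=np.array([.8542,.218,2.0384]);ra,za=fk(p,*q1)
    qb,_=solve(q1,ra+.32,za,q1.sum(),w);b=fk(p,*qb)
    q2=np.array([-.085,.7577,2.408]);rc,zc=fk(p,*q2)
    qc,_=solve(q2,rc-.16-.01,zc+.256,q2.sum(),w);c=fk(p,*qc)
    print(w,q.round(3),np.round(a,3),np.degrees(np.pi-q.sum()).round(2),'|',qb.round(3),np.round(b,3),np.degrees(q1.sum()-qb.sum()).round(2),'|',qc.round(3),np.round(c,3),np.degrees(q2.sum()-qc.sum()).round(2))
print("obs1 .854 .218 2.038 r .852 z .462 lean 1.78; obs2 .935 .219 1.930 z .3926 dlean 1.5 ; obs3 -.161 .57 2.646 z.884 1.46")
E
```

```text
0.7870244705409807 0.48952412486012553
0.1 [0.835 0.22  1.856] [0.9   0.485] 13.26 | [1.002 0.22  0.992] [1.137 0.449] 51.37 | [-0.272  0.22   2.451] [0.134 1.029] 39.08
0.2 [0.84 0.22 1.91] [0.885 0.477] 9.82 | [0.975 0.22  1.245] [1.082 0.425] 38.42 | [-0.199  0.22   2.65 ] [0.139 0.986] 23.49
0.3 [0.846 0.22  1.957] [0.873 0.47 ] 6.78 | [0.964 0.22  1.442] [1.033 0.404] 27.73 | [-0.195  0.301  2.65 ] [0.151 0.964] 18.58
0.5 [0.853 0.22  2.01 ] [0.859 0.462] 3.35 | [0.965 0.22  1.673] [0.971 0.377] 14.49 | [-0.201  0.463  2.65 ] [0.161 0.921] 9.68
1 [0.859 0.22  2.046] [0.849 0.457] 0.98 | [0.973 0.22  1.842] [0.923 0.36 ] 4.32 | [-0.2    0.579  2.65 ] [0.167 0.888] 2.95
1.5 [0.86  0.22  2.054] [0.847 0.456] 0.45 | [0.976 0.22  1.88 ] [0.912 0.356] 1.98 | [-0.199  0.605  2.65 ] [0.169 0.88 ] 1.37
2 [0.86  0.22  2.057] [0.846 0.456] 0.26 | [0.977 0.22  1.894] [0.909 0.355] 1.12 | [-0.198  0.615  2.65 ] [0.169 0.878] 0.78
obs1 .854 .218 2.038 r .852 z .462 lean 1.78; obs2 .935 .219 1.930 z .3926 dlean 1.5 ; obs3 -.161 .57 2.646 z.884 1.46
```

```bash
cat >> sim.py <<'E'
def call(q,dr,dz,w,rows=8,ramp=8):
    q=np.array(q,float);r0,z0=fk(p,*q);s0=q.sum()
    for k in range(rows):
        f=min(1,(k+1)/ramp);T=np.array([r0+dr*f,z0+dz*f]);c=np.array(fk(p,*q));d=T-c;n=np.linalg.norm(d)
        if n>.0417:d*=.0417/n
        q,_=solve(q,*(c+d),s0,w)
    return q
E
python3 - <<'E'
from sim import *
for w in(.4,.5,.6,.7):
    for q0,dr,dz,ra in(([.7096,.4428,1.9903],.12,0,6),([.8542,.218,2.0384],.32,0,8),([-.085,.7577,2.408],-.17,.256,8)):
        q=call(q0,dr,dz,w,ramp=ra);print(w,q.round(3),np.round(fk(p,*q),3),np.degrees(np.pi-q.sum()).round(2))
w=.6
q=np.array([-.1612,.5705,2.6457])
for ang in range(0,360,30):
    qq=q.copy()
    for k in range(4): qq=call(qq,.33*np.cos(np.radians(ang)),.33*np.sin(np.radians(ang)),w)
    print(ang,qq.round(3),np.round(fk(p,*qq),3),np.degrees(np.pi-qq.sum()).round(2))
E
```

```text
0.4 [0.852 0.22  2.002] [0.861 0.464] 3.86
0.4 [0.935 0.22  1.885] [0.907 0.393] 5.82
0.4 [-0.165  0.523  2.65 ] [0.187 0.898] 7.64
0.5 [0.855 0.22  2.024] [0.855 0.461] 2.43
0.5 [0.937 0.22  1.909] [0.9   0.391] 4.35
0.5 [-0.163  0.547  2.65 ] [0.189 0.891] 6.15
0.6 [0.857 0.22  2.036] [0.852 0.459] 1.66
0.6 [0.937 0.22  1.922] [0.897 0.39 ] 3.55
0.6 [-0.162  0.56   2.65 ] [0.19  0.887] 5.34
0.7 [0.858 0.22  2.043] [0.85  0.458] 1.2
0.7 [0.938 0.22  1.93 ] [0.894 0.39 ] 3.08
0.7 [-0.161  0.568  2.65 ] [0.19  0.884] 4.85
0 [0.747 0.22  1.997] [0.839 0.553] 10.2
30 [0.446 0.22  2.304] [0.635 0.761] 9.83
60 [0.184 0.22  2.565] [0.417 0.886] 9.9
90 [-0.045  0.319  2.65 ] [0.253 0.929] 12.49
120 [-0.42   0.696  2.65 ] [0.04  0.878] 12.38
150 [-0.75   1.044  2.65 ] [-0.12   0.766] 11.32
180 [-0.75  1.11  2.65] [-0.117  0.748] 7.57
210 [-0.75   1.202  2.65 ] [-0.115  0.722] 2.3
240 [-0.75   2.44   1.433] [-0.02   0.259] 1.05
270 [1.014 2.128 0.   ] [ 0.385 -0.092] -0.01
300 [1.437 0.782 0.836] [ 0.852 -0.259] 4.96
330 [1.112 0.22  1.664] [0.977 0.234] 8.35
```

>>> move_arm(
  deltas=[
    [0,-0.02,-0.1,0,100],
    [0,-0.02,-0.2,0,100],
    [0,-0.02,-0.3,0,100],
    [0,-0.02,-0.4,0,100],
    [0,-0.02,-0.5,0,100],
    [0,-0.02,-0.6,0,100],
    [0,-0.02,-0.7,0,100],
    [0,-0.02,-0.8,0,100],
  ],
)

```text
t: 6.87
tcp_pos: [0.1522, 0.176, 0.8965]
tool_rot: [-0.136, 0.989, 0.011, 0.06]
force: [0.5, -0.2, -0.3]
finger_gap: 0.999
```

```bash
python3 s.py
```

```text
t 6.8667 q [ 0.3704 -0.1336  0.5068 -0.0148  2.646  -1.4871] tcp [0.1522 0.176  0.8965] tz [ 0.1163  0.0376 -0.9925] ty [-0.2701  0.9628  0.0048] gap 0.999 F [ 0.49 -0.17 -0.25]
u,v 0.19436948024367426 0.12799884163383252 lean 7.014496697727209 side 0.26093127508984665 jaw-v 0.49858282783866903
```

>>> move_arm(
  deltas=[
    [0,0,-0.1,0,100],
    [0,0,-0.2,0,100],
    [0,0,-0.3,0,100],
    [0,0,-0.4,0,100],
    [0,0,-0.5,0,100],
    [0,0,-0.6,0,100],
    [0,0,-0.7,0,100],
    [0,0,-0.8,0,100],
  ],
)

```text
t: 7.53
tcp_pos: [0.1462, 0.1876, 0.907]
tool_rot: [-0.136, 0.988, 0.014, 0.077]
force: [-0.3, 0.3, -0.1]
finger_gap: 0.994
```

```bash
python3 s.py
```

```text
t 7.5333 q [ 0.451  -0.1178  0.4584 -0.0433  2.646  -1.4324] tcp [0.1462 0.1876 0.907 ] tz [ 0.1476  0.0486 -0.9879] ty [-0.2701  0.9628  0.007 ] gap 0.994 F [-0.3   0.34 -0.09]
u,v 0.19164360479992534 0.14076313132442683 lean 8.928432073840524 side 0.37889996660265113 jaw-v 0.5774451158867873
```

>>> move_arm(
  deltas=[
    [-0.03,-0.03,-0.1,0,100],
    [-0.06,-0.06,-0.2,0,100],
    [-0.08,-0.09,-0.3,0,100],
    [-0.1,-0.12,-0.4,0,100],
    [-0.12,-0.14,-0.5,0,100],
    [-0.14,-0.16,-0.6,0,100],
    [-0.16,-0.18,-0.7,0,100],
    [-0.18,-0.2,-0.8,0,100],
  ],
)

```text
t: 8.2
tcp_pos: [0.1907, 0.1605, 0.9175]
tool_rot: [-0.135, 0.986, 0.015, 0.093]
force: [0.4, -0.7, -0.5]
finger_gap: 0.999
```

```bash
python3 s.py
```

```text
t 8.2 q [ 0.22   -0.1014  0.4085  0.0293  2.646  -1.5963] tcp [0.1907 0.1605 0.9175] tz [ 0.1797  0.0545 -0.9822] ty [-0.2696  0.963   0.0041] gap 0.999 F [ 0.36 -0.66 -0.51]
u,v 0.2271134166953656 0.10256821111952746 lean 10.820537213403192 side 0.20428808300367843 jaw-v 0.48375510910374464
```

>>> move_arm(
  deltas=[
    [-0.03,-0.02,-0.1,0,100],
    [-0.06,-0.04,-0.2,0,100],
    [-0.08,-0.06,-0.3,0,100],
    [-0.1,-0.08,-0.4,0,100],
    [-0.12,-0.1,-0.5,0,100],
    [-0.14,-0.12,-0.6,0,100],
    [-0.16,-0.14,-0.7,0,100],
    [-0.18,-0.16,-0.8,0,100],
  ],
)

```text
t: 8.87
tcp_pos: [0.2228, 0.1424, 0.9274]
tool_rot: [-0.135, 0.985, 0.015, 0.109]
force: [-0.1, 0.2, 0.3]
finger_gap: 0.997
```

```bash
python3 s.py
```

```text
t 8.8667 q [ 0.0882 -0.0748  0.3516  0.0826  2.646  -1.6778] tcp [0.2228 0.1424 0.9274] tz [ 0.2112  0.0581 -0.9757] ty [-2.688e-01  9.632e-01 -9.000e-04] gap 0.997 F [-0.1   0.2   0.26]
u,v 0.25309786174339627 0.0764509447929422 lean 12.652150368149597 side -0.08768044025643944 jaw-v 0.44398686818607935
```

>>> move_arm(
  deltas=[
    [0,0.03,-0.1,0,100],
    [0,0.05,-0.2,0,100],
    [0,0.07,-0.3,0,100],
    [0,0.08,-0.4,0,100],
    [0,0.08,-0.5,0,100],
    [0,0.08,-0.6,0,100],
    [0,0.08,-0.7,0,100],
    [0,0.08,-0.8,0,100],
  ],
)

```text
t: 9.53
tcp_pos: [0.1864, 0.1713, 0.9364]
tool_rot: [-0.134, 0.983, 0.016, 0.125]
force: [0.1, -0.4, 0.9]
finger_gap: 0.996
```

>>> move_arm(
  deltas=[
    [0,0,-0.1,0,100],
    [0,0,-0.2,0,100],
    [0,0,-0.3,0,100],
    [0,0,-0.4,0,100],
    [0,0,-0.5,0,100],
    [0,0,-0.6,0,100],
    [0,0,-0.7,0,100],
    [0,0,-0.8,0,100],
  ],
)

```text
t: 10.2
tcp_pos: [0.1544, 0.1752, 0.9438]
tool_rot: [-0.134, 0.981, 0.018, 0.141]
force: [0.8, -0.8, -0.2]
finger_gap: 0.999
```

```bash
python3 s.py
```

```text
t 10.2 q [ 0.4108 -0.1054  0.3171 -0.0889  2.646  -1.516 ] tcp [0.1544 0.1752 0.9438] tz [ 0.272   0.0724 -0.9596] ty [-0.2679  0.9634 -0.0032] gap 0.999 F [ 0.81 -0.76 -0.18]
u,v 0.19620896669853918 0.1265892401161747 lean 16.34670766336572 side -0.24438481863966235 jaw-v 0.5010843972620962
```

>>> move_arm(
  deltas=[
    [-0.03,-0.02,-0.1,0,100],
    [-0.06,-0.03,-0.2,0,100],
    [-0.09,-0.05,-0.3,0,100],
    [-0.12,-0.07,-0.4,0,100],
    [-0.15,-0.08,-0.5,0,100],
    [-0.18,-0.08,-0.6,0,100],
    [-0.21,-0.08,-0.7,0,100],
    [-0.24,-0.08,-0.8,0,100],
  ],
)

```text
t: 10.87
tcp_pos: [0.1757, 0.1691, 0.9538]
tool_rot: [-0.133, 0.978, 0.019, 0.157]
force: [1.0, 0.2, 0.5]
finger_gap: 0.998
```

>>> move_arm(
  deltas=[
    [-0.03,0,-0.1,0,100],
    [-0.06,0,-0.2,0,100],
    [-0.09,0,-0.3,0,100],
    [-0.12,0,-0.4,0,100],
    [-0.15,0,-0.5,0,100],
    [-0.18,0,-0.6,0,100],
    [-0.21,0,-0.7,0,100],
    [-0.24,0,-0.8,0,100],
  ],
)

```text
t: 11.53
tcp_pos: [0.1763, 0.1746, 0.9624]
tool_rot: [-0.133, 0.976, 0.021, 0.171]
force: [0.4, 1.2, 0.6]
finger_gap: 0.999
```

```bash
python3 s.py
```

```text
t 11.5333 q [ 0.3635 -0.0695  0.219  -0.0769  2.646  -1.553 ] tcp [0.1763 0.1746 0.9624] tz [ 0.3288  0.0859 -0.9405] ty [-0.2674  0.9636 -0.0054] gap 0.999 F [0.35 1.16 0.6 ]
u,v 0.21710645649795884 0.12011928576895906 lean 19.86067346298274 side -0.38324038398457755 jaw-v 0.5742480797699522
```

>>> move_arm(
  deltas=[
    [0.1,-0.01,-0.04,0,100],
    [0.2,-0.02,-0.08,0,100],
    [0.3,-0.02,-0.12,0,100],
    [0.4,-0.02,-0.16,0,100],
    [0.5,-0.02,-0.2,0,100],
    [0.6,-0.02,-0.24,0,100],
    [0.7,-0.02,-0.28,0,100],
    [0.8,-0.02,-0.32,0,100],
  ],
)

```text
t: 12.2
tcp_pos: [-0.0027, 0.1251, 0.9367]
tool_rot: [-0.133, 0.975, 0.025, 0.174]
force: [0.2, -0.4, -0.0]
finger_gap: 0.999
```

```bash
python3 s.py
```

```text
t 12.2 q [ 1.4239 -0.2041  0.4372 -0.724   2.6458 -1.1041] tcp [-0.0027  0.1251  0.9367] tz [ 0.3327  0.0958 -0.9381] ty [-0.2687  0.9632  0.0031] gap 0.999 F [ 0.16 -0.44 -0.  ]
u,v 0.031425600189037325 0.12111161831467786 lean 20.257929491162113 side 0.10113366672999646 jaw-v 0.47743404981795884
```

>>> move_arm(
  deltas=[
    [-0.08,-0.01,-0.06,0,100],
    [-0.16,-0.02,-0.12,0,100],
    [-0.24,-0.02,-0.18,0,100],
    [-0.32,-0.02,-0.24,0,100],
    [-0.4,-0.02,-0.34,0,100],
    [-0.45,-0.02,-0.44,0,100],
    [-0.5,-0.02,-0.54,0,100],
    [-0.55,-0.02,-0.64,0,100],
  ],
)

```text
t: 12.87
tcp_pos: [0.0957, 0.1681, 0.9682]
tool_rot: [-0.133, 0.972, 0.026, 0.19]
force: [-0.2, -0.3, 0.1]
finger_gap: 1.003
```

```bash
python3 s.py
```

```text
t 12.8667 q [ 0.7058 -0.1282  0.2462 -0.3388  2.6461 -1.4654] tcp [0.0957 0.1681 0.9682] tz [ 0.3626  0.1014 -0.9264] ty [-2.681e-01  9.634e-01  5.000e-04] gap 1.003 F [-0.24 -0.27  0.12]
u,v 0.13780524755455578 0.135727464204042 lean 22.116110953181316 side -0.05918025990132575 jaw-v 0.46044936473996895
```

```bash
cat > go.py <<'E'
from fit import *
import sys
from scipy.spatial.transform import Rotation as Ro
x=np.load("fit.npy");Rr,Rz=R(x[0]);o=x[1:4]
s_=manip.sense();Rt=Ro.from_quat(s_['tool_rot']).as_matrix();tcp=s_['tcp_pos']
def to(tgt): return (Rt.T@(np.asarray(tgt)-tcp)/.4).round(3)
def rail(p): return (Rr.T@(np.asarray(p)-o)*1000).round(1)
def tcp_for(G,back=0): return o+Rr@(np.array(G)/1000)+Rt[:,2]*(.008-back)
E
python3 - <<'E'
from go import *
G=[3,106,72]
print('tz rail',(Rr.T@Rt[:,2]).round(3),'tx',(Rr.T@Rt[:,0]).round(3))
for b in(.15,.1,0): t=tcp_for(G,b);print(b,t.round(4),'delta units',to(t), np.linalg.norm(t-tcp))
E
```

```text
tz rail [-0.307 -0.001 -0.952] tx [-0.952  0.004  0.307]
0.15 [0.4707 0.169  0.296 ] delta units [-0.205 -0.25   1.897] 0.7697900647129651
0.1 [0.4888 0.174  0.2496] delta units [-0.205 -0.25   2.022] 0.8191234380677469
0 [0.5251 0.1842 0.157 ] delta units [-0.205 -0.25   2.272] 0.9180066083172802
```

>>> move_arm(
  deltas=[
    [-0.01,-0.01,0.1,0,100],
    [-0.02,-0.03,0.2,0,100],
    [-0.04,-0.05,0.3,0,100],
    [-0.06,-0.07,0.4,0,100],
    [-0.08,-0.09,0.5,0,100],
    [-0.1,-0.11,0.6,0,80],
    [-0.12,-0.13,0.7,0,70],
    [-0.13,-0.15,0.8,0,60],
  ],
)

```text
t: 13.53
tcp_pos: [0.2696, 0.1556, 0.6976]
tool_rot: [-0.133, 0.972, 0.026, 0.191]
force: [1.7, 0.3, -0.1]
finger_gap: 0.608
```

>>> move_arm(
  deltas=[
    [0,-0.01,0.1,0,60],
    [-0.01,-0.03,0.2,0,60],
    [-0.02,-0.05,0.3,0,60],
    [-0.03,-0.07,0.4,0,60],
    [-0.04,-0.08,0.5,0,60],
    [-0.05,-0.09,0.6,0,60],
    [-0.06,-0.1,0.7,0,60],
    [-0.07,-0.1,0.78,0,60],
  ],
)

```text
t: 14.2
tcp_pos: [0.4178, 0.1561, 0.418]
tool_rot: [-0.133, 0.973, 0.026, 0.189]
force: [0.7, 0.1, -0.4]
finger_gap: 0.602
```

```bash
python3 s.py; python3 - <<'E'
from go import *
for b in(.15,.1,0): t=tcp_for([3,106,72],b);print(b,t.round(4),'delta units',to(t))
E
```

```text
t 14.2 q [ 0.0508 -0.0794  1.8166  0.0968  1.0309 -1.8258] tcp [0.4178 0.1561 0.418 ] tz [ 0.3608  0.1014 -0.9271] ty [-2.685e-01  9.633e-01  8.000e-04] gap 0.602 F [ 0.73  0.14 -0.36]
u,v 0.44449004985862944 0.03660467588505277 lean 22.008254806402554 side -0.03229513016689098 jaw-v 0.45323442641406464
0.15 [0.471  0.169  0.2961] delta units [-0.012 -0.005  0.334]
0.1 [0.489  0.174  0.2497] delta units [-0.012 -0.005  0.459]
0 [0.5251 0.1842 0.157 ] delta units [-0.012 -0.005  0.709]
```

>>> move_arm(
  deltas=[
    [0,0,0.06,0,60],
    [0,0,0.13,0,60],
    [-0.01,0,0.21,0,60],
    [-0.01,0,0.29,0,60],
    [-0.01,0,0.36,0,60],
    [-0.01,0,0.42,0,60],
    [-0.01,0,0.45,0,60],
    [-0.01,0,0.46,0,60],
  ],
)

```text
t: 14.87
tcp_pos: [0.4878, 0.1762, 0.2494]
tool_rot: [-0.133, 0.973, 0.027, 0.188]
force: [-0.9, -0.7, 0.2]
finger_gap: 0.603
```

```bash
python3 s.py; python3 - <<'E'
from go import *
for b in(.1,0): t=tcp_for([3,106,72],b);print(b,t.round(4),'delta units',to(t))
c=manip.get_calibration("wrist");pw,d=manip.snapshot("wrist");im=pw[:,:,::-1].copy()
np.save("w1_d.npy",d)
def box(cc,h,col):
    pts=[np.array(proj(o+Rr@((np.array(cc)+np.array(h)*s)/1000),c)) for s in np.array(np.meshgrid([-1,1],[-1,1],[-1,1])).reshape(3,-1).T]
    for i in range(8):
        for j in range(i):
            if bin(i^j).count('1')==1: cv2.line(im,tuple(pts[i].astype(int)),tuple(pts[j].astype(int)),col,1)
cv2.imwrite("pics/w1raw.png",im)
for y in(0,106):
    box([0,y,65.5],[23,12,19.5],(0,255,0));box([-3.5,y,23],[41.5,38,23],(255,0,0))
cv2.imwrite("pics/w1.png",im)
p,d=manip.snapshot("scene");cv2.imwrite("pics/s2.png",cv2.resize(p[190:370,270:490,::-1],None,fx=3.5,fy=3.3))
E
```

```text
t 14.8667 q [ 0.0923  0.2643  1.9538  0.1306  0.5511 -1.8491] tcp [0.4878 0.1762 0.2494] tz [ 0.3586  0.1017 -0.9279] ty [-0.2692  0.9631  0.0015] gap 0.603 F [-0.86 -0.68  0.17]
u,v 0.5173069861233284 0.03693650689417555 lean 21.884851298173892 side 0.02051850409020529 jaw-v 0.4422680368877169
0.1 [0.4892 0.174  0.2498] delta units [-0.002 -0.006 -0.   ]
0 [0.5251 0.1842 0.157 ] delta units [-0.002 -0.006  0.25 ]
```

View pics/w1.png

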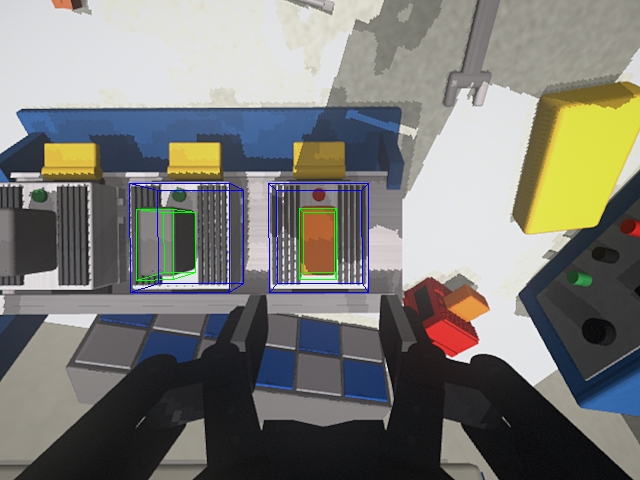

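View pics/s2.png

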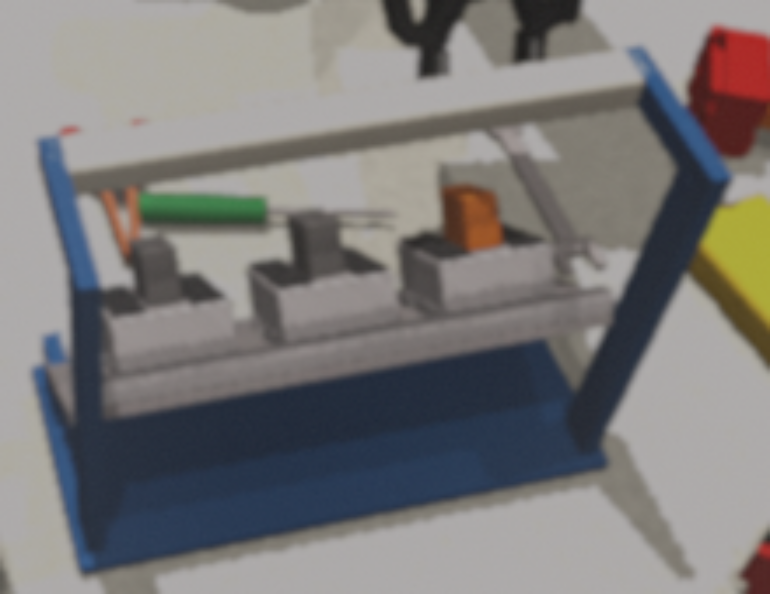

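>>> move_arm(
  deltas=[
    [0,-0.005,0.03,0,60],
    [0,-0.005,0.07,0,60],
    [0,-0.005,0.11,0,60],
    [0,-0.005,0.15,0,60],
    [0,-0.005,0.19,0,60],
    [0,-0.005,0.22,0,60],
    [0,-0.005,0.24,0,60],
    [0,-0.005,0.25,0,60],
  ],
)

```text
t: 15.63
tcp_pos: [0.5258, 0.1845, 0.1596]
tool_rot: [-0.133, 0.972, 0.026, 0.191]
force: [-0.2, 1.0, -0.8]
finger_gap: 0.599
```

```bash
python3 s.py; python3 - <<'E'
from go import *
print('G rail',rail(tcp-.008*Rt[:,2]))
pw,d=manip.snapshot("wrist");cv2.imwrite("pics/w2.png",pw[:,:,::-1])
E
```

```text
t 15.6333 q [ 0.1032  0.4761  1.9628  0.2015  0.3262 -1.9185] tcp [0.5258 0.1845 0.1596] tz [ 0.364   0.1022 -0.9258] ty [-2.690e-01  9.631e-01  5.000e-04] gap 0.599 F [-0.21  1.   -0.79]
u,v 0.5561615518435645 0.0345509396685833 lean 22.215236217220895 side -0.037333016189723206 jaw-v 0.43882016914182265
G rail [  5.3 106.1  73.5]
```

View pics/w2.png

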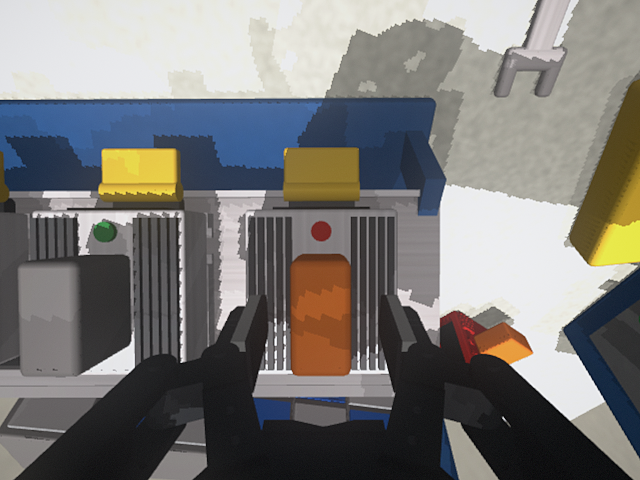

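>>> move_arm(
  deltas=[
    [0.01,0,0,0,60],
    [0.02,0,0.005,0,60],
    [0.02,0,0.01,0,50],
    [0.02,0,0.01,0,35],
    [0.02,0,0.01,0,20],
    [0.02,0,0.01,0,10],
    [0.02,0,0.01,0,0],
    [0.02,0,0.01,0,0],
  ],
  force=40,
)

```text
t: 16.35
tcp_pos: [0.5195, 0.1827, 0.1529]
tool_rot: [-0.133, 0.972, 0.026, 0.19]
force: [-2.0, -1.4, 2.8]
finger_gap: 0.273
```

```bash
python3 s.py; python3 - <<'E'
from go import *
print('G rail',rail(tcp-.008*Rt[:,2]),'F rail',(Rr.T@s_['force']).round(1), s_['ft_torque'])
E
```

```text
t 16.35 q [ 0.1007  0.484   1.9832  0.2218  0.2997 -1.942 ] tcp [0.5195 0.1827 0.1529] tz [ 0.3632  0.102  -0.9261] ty [-2.689e-01  9.632e-01  6.000e-04] gap 0.273 F [-1.99 -1.44  2.84]
u,v 0.5495886991417632 0.03454266404251413 lean 22.16091562158074 side -0.036482880465978224 jaw-v 0.43978908625198687
G rail [ -4.1 106.1  72.5] F rail [ 0.1 -0.8  3.7] [-0.08702177  0.29062853 -0.02109391]
```

>>> move_arm(
  deltas=[
    [0,0.002,0,0,0],
    [0,0.004,0,0,0],
    [0,0.006,0,0,0],
    [0,0.008,0,0,0],
    [0,0.01,0,0,0],
    [0,0.012,0,0,0],
    [0,0.0125,0,0,0],
    [0,0.0125,0,0,0],
  ],
)

```text
t: 17.02
tcp_pos: [0.5182, 0.1871, 0.1529]
tool_rot: [-0.133, 0.972, 0.026, 0.191]
force: [-1.9, -4.9, 4.8]
finger_gap: 0.275
```

```bash
cat > g.py <<'E'
from go import *
print('t',s_['t'],'G rail',rail(tcp-.008*Rt[:,2]),'F rail',(Rr.T@s_['force']).round(1), 'T',(Rr.T@s_['ft_torque']).round(2),'gap',round(s_['finger_gap'],3))
E
python3 g.py
```

```text
t 17.0167 G rail [ -4.1 110.7  72.6] F rail [ 0.7 -4.2  5.7] T [-0.6   0.45  0.21] gap 0.275
```

>>> move_arm(
  deltas=[
    [0,0.003,0,0,0],
    [0,0.006,0,0,0],
    [0,0.007,0,0,0],
    [-0.001,0.007,-0.0015,0,0],
    [-0.002,0.007,-0.003,0,0],
    [-0.003,0.007,-0.0045,0,0],
    [-0.0044,0.007,-0.0067,0,0],
    [-0.0044,0.007,-0.0067,0,0],
  ],
)

```text
t: 17.68
tcp_pos: [0.5179, 0.1906, 0.1555]
tool_rot: [-0.133, 0.972, 0.026, 0.19]
force: [0.1, 0.1, -3.8]
finger_gap: 0.275
```

```bash
python3 g.py
```

```text
t 17.6833 G rail [ -2.  114.1  74.2] F rail [-2.4  0.1 -3. ] T [ 0.02  0.41 -0.01] gap 0.275
```

>>> move_arm(
  deltas=[
    [-0.001,0,-0.0015,0,0],
    [-0.002,0,-0.003,0,0],
    [-0.003,0,-0.0045,0,0],
    [-0.004,0,-0.006,0,0],
    [-0.004,0,-0.006,0,0],
    [-0.004,0,-0.006,0,0],
    [-0.004,0,-0.006,0,0],
    [-0.004,0,-0.006,0,0],
  ],
)

```text
t: 18.35
tcp_pos: [0.518, 0.1903, 0.156]
tool_rot: [-0.133, 0.973, 0.026, 0.188]
force: [7.8, 0.7, -23.2]
finger_gap: 0.273
```

```bash
python3 g.py
```

```text
t 18.35 G rail [ -1.6 113.8  74.5] F rail [ -9.   -1.4 -22.7] T [ 0.11  0.34 -0.02] gap 0.273
```

>>> move_arm(
  deltas=[
    [0.002,0,0.003,0,0],
    [0.004,0.001,0.006,0,0],
    [0.004,0.004,0.006,0,0],
    [0.004,0.007,0.006,0,0],
    [0.004,0.009,0.006,0,0],
    [0.002,0.009,0.003,0,0],
    [0,0.009,0,0,0],
    [0,0.009,0,0,0],
  ],
)

```text
t: 19.02
tcp_pos: [0.5174, 0.1936, 0.1564]
tool_rot: [-0.133, 0.973, 0.026, 0.188]
force: [9.0, -1.1, -24.2]
finger_gap: 0.275
```

```bash
python3 g.py
```

```text
t 19.0167 G rail [ -1.1 117.2  74.7] F rail [ -9.2  -3.5 -23.9] T [-0.28  0.31  0.24] gap 0.275
```

>>> move_arm(
  deltas=[
    [0.002,0,0.003,0,0],
    [0.004,0.001,0.006,0,0],
    [0.004,0.004,0.006,0,0],
    [0.004,0.007,0.006,0,0],
    [0.004,0.007,0.006,0,0],
    [0.002,0.007,0.003,0,0],
    [0,0.007,0,0,0],
    [0,0.007,0,0,0],
  ],
)

```text
t: 19.68
tcp_pos: [0.5165, 0.1965, 0.1565]
tool_rot: [-0.133, 0.973, 0.026, 0.188]
force: [8.2, 0.5, -24.6]
finger_gap: 0.275
```

```bash
python3 g.py
```

```text
t 19.6833 G rail [ -1.1 120.2  74.7] F rail [ -9.6  -1.7 -24. ] T [-0.06  0.22  0.25] gap 0.275
```

>>> move_arm(
  deltas=[
    [0.003,0,0.005,0,0],
    [0.005,-0.003,0.008,0,0],
    [0.005,-0.012,0.008,0,0],
    [0.005,-0.022,0.008,0,0],
    [0.005,-0.032,0.008,0,0],
    [0.005,-0.042,0.008,0,0],
    [0.005,-0.05,0.008,0,0],
    [0.005,-0.053,0.008,0,0],
  ],
)

```text
t: 20.35
tcp_pos: [0.5224, 0.1755, 0.1552]
tool_rot: [-0.133, 0.972, 0.026, 0.191]
force: [0.1, 0.5, -1.8]
finger_gap: 0.274
```

```bash
python3 g.py
```

```text
t 20.35 G rail [-2.  98.4 73.8] F rail [-1.   0.5 -1.5] T [0.02 0.44 0.01] gap 0.274
```

Now at −7.6 mm; lift probe.

>>> move_arm(
  deltas=[
    [-0.002,0,-0.003,0,0],
    [-0.003,0,-0.005,0,0],
    [-0.004,0,-0.006,0,0],
    [-0.005,0,-0.008,0,0],
    [-0.005,0,-0.008,0,0],
    [-0.005,0,-0.008,0,0],
    [-0.005,0,-0.008,0,0],
    [-0.005,0,-0.008,0,0],
  ],
)

```text
t: 21.02
tcp_pos: [0.5226, 0.1762, 0.1584]
tool_rot: [-0.133, 0.972, 0.026, 0.19]
force: [3.6, -2.7, -8.6]
finger_gap: 0.272
```

```bash
python3 g.py
```

```text
t 21.0167 G rail [ 0.4 99.  76. ] F rail [-3.5 -3.6 -8.4] T [-0.63  0.82  0.12] gap 0.272
```

>>> move_arm(
  deltas=[
    [-0.001,-0.001,-0.0015,0,0],
    [-0.003,-0.002,-0.004,0,0],
    [-0.0045,-0.002,-0.006,0,0],
    [-0.006,-0.002,-0.008,0,0],
    [-0.0075,-0.002,-0.01,0,0],
    [-0.0075,-0.002,-0.01,0,0],
    [-0.0075,-0.002,-0.01,0,0],
    [-0.0075,-0.002,-0.01,0,0],
  ],
)

```text
t: 21.68
tcp_pos: [0.5243, 0.1762, 0.1637]
tool_rot: [-0.133, 0.972, 0.026, 0.191]
force: [3.6, 2.9, -8.1]
finger_gap: 0.273
```

```bash
python3 g.py; python3 -c "
from h import *
p,d=manip.snapshot('wrist');cv2.imwrite('pics/w3.png',p[:,:,::-1])"
```

```text
t 21.6833 G rail [ 5.  98.5 79.1] F rail [-1.9  1.8 -8.9] T [ 0.43  0.49 -0.06] gap 0.273
```

View pics/w3.png

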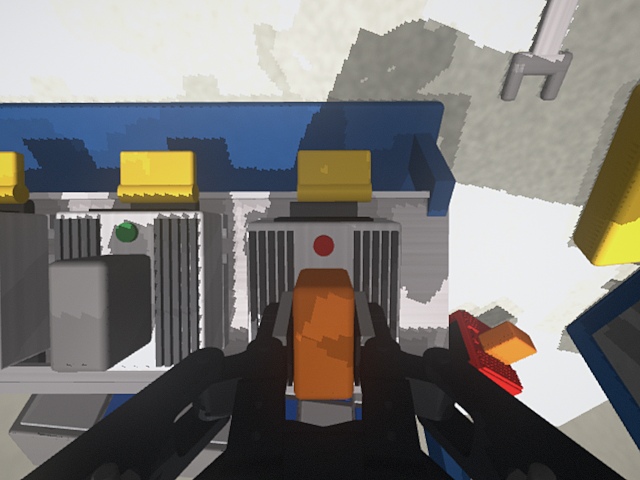

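>>> move_arm(
  deltas=[
    [-0.002,0,-0.0025,0,0],
    [-0.0045,0,-0.005,0,0],
    [-0.007,0,-0.008,0,0],
    [-0.0095,0,-0.0105,0,0],
    [-0.012,0,-0.013,0,0],
    [-0.014,0,-0.015,0,0],
    [-0.014,0,-0.015,0,0],
    [-0.014,0,-0.015,0,0],
  ],
)

```text
t: 22.4
tcp_pos: [0.5271, 0.1769, 0.1714]
tool_rot: [-0.133, 0.972, 0.026, 0.191]
force: [4.8, 3.0, -8.8]
finger_gap: 0.273
```

```bash
python3 g.py
```

```text
t 22.4 G rail [12.2 98.5 83. ] F rail [ -1.5   1.6 -10.2] T [ 0.35  0.4  -0.03] gap 0.273
```

>>> move_arm(
  deltas=[
    [0.003,0,0.0005,0,0],
    [0.007,0,0.0015,0,0],
    [0.011,0,0.0025,0,0],
    [0.015,0,0.0035,0,0],
    [0.019,0,0.0045,0,0],
    [0.023,0,0.005,0,0],
    [0.027,0,0.006,0,0],
    [0.027,0,0.006,0,0],
  ],
)

```text
t: 23.07
tcp_pos: [0.5167, 0.1741, 0.1645]
tool_rot: [-0.133, 0.972, 0.026, 0.189]
force: [0.1, -0.6, -2.6]
finger_gap: 0.271
```

```bash
python3 g.py; python3 -c "
from h import *
p,d=manip.snapshot('wrist');cv2.imwrite('pics/w4.png',p[:,:,::-1])
p,d=manip.snapshot('scene');cv2.imwrite('pics/s4.png',cv2.resize(p[190:370,270:490,::-1],None,fx=3.5,fy=3.3))"
```

```text
t 23.0667 G rail [-0.5 98.6 84.7] F rail [-1.7 -0.7 -1.9] T [ 0.03  0.39 -0.02] gap 0.271
```

View pics/w4.png

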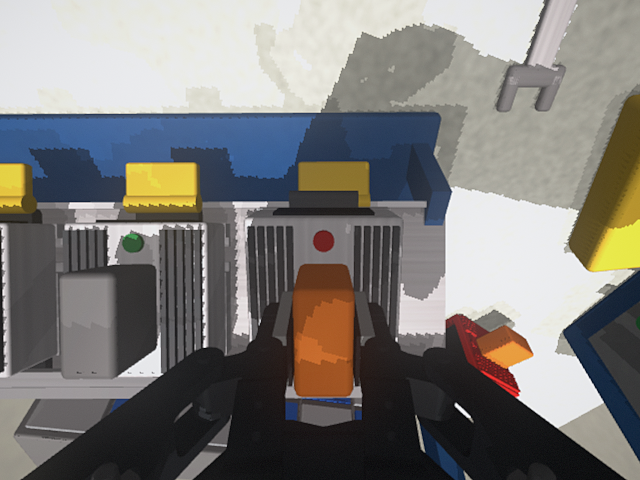

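View pics/s4.png

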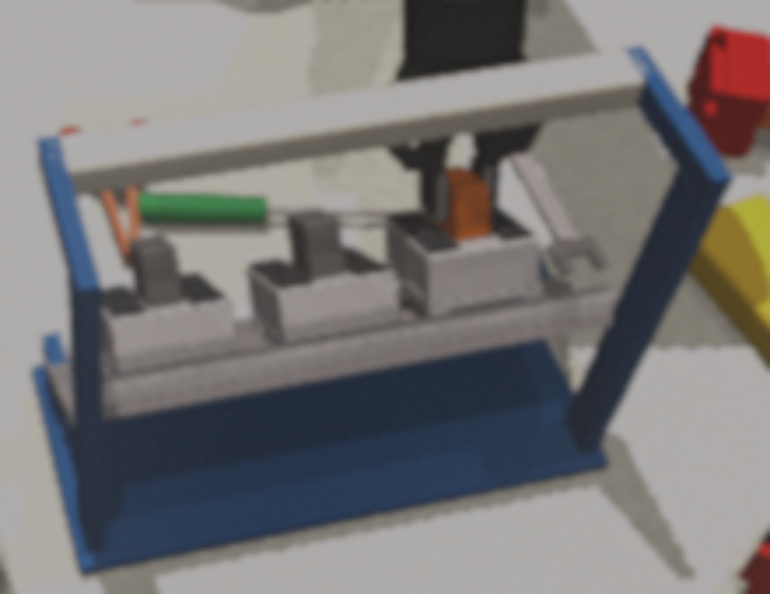

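>>> move_arm(
  deltas=[
    [0.003,0,-0.006,0,0],
    [0.006,0,-0.015,0,0],
    [0.012,0,-0.03,0,0],
    [0.02,0,-0.055,0,0],
    [0.03,0,-0.085,0,0],
    [0.04,0,-0.115,0,0],
    [0.046,0,-0.14,0,0],
    [0.05,0,-0.15,0,0],
  ],
)

```text
t: 23.83
tcp_pos: [0.4776, 0.163, 0.2144]
tool_rot: [-0.133, 0.972, 0.026, 0.191]
force: [0.8, 0.1, -2.4]
finger_gap: 0.273
```

```bash
python3 g.py; python3 -c "
from h import *
p,d=manip.snapshot('wrist');cv2.imwrite('pics/w5.png',p[:,:,::-1])"
```

```text
t 23.8333 G rail [  0.5  98.5 149. ] F rail [-1.  -0.1 -2.3] T [-0.    0.32  0.02] gap 0.273
```

View pics/w5.png

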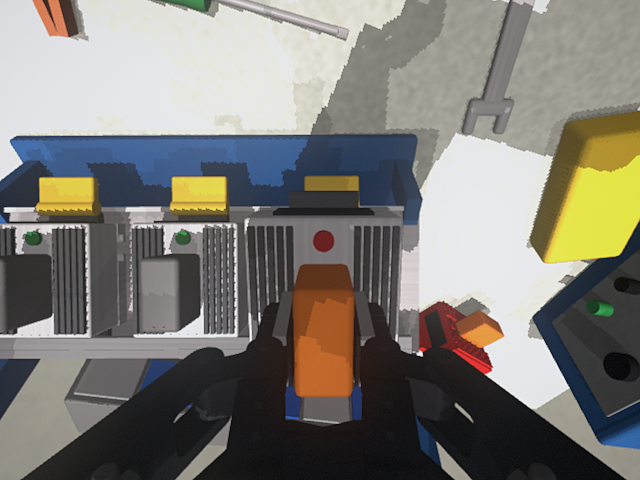

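```bash
python3 s.py; python3 - <<'E'
from sim import *
w=.65
L0=np.radians(22)
for r0,z0 in((.45,.35),(.4,.5),(.35,.6),(.45,.25)):
    q,e=solve([.2,1.9,.5],r0,z0,np.pi-L0,1);print('start',r0,z0,q.round(2),np.abs(e).max().round(4))
    for ang in range(150,300,15):
        qq=q.copy();tr=[]
        for k in range(8):
            qq=call(qq,.33*np.cos(np.radians(ang)),.33*np.sin(np.radians(ang)),w);tr.append(round(float(np.degrees(np.pi-qq.sum())),1))
        print(ang,qq.round(2),np.round(fk(p,*qq),3),tr)
E
```

```text
t 23.8833 q [ 0.0606  0.3111  2.0323  0.1949  0.4247 -1.9451] tcp [0.4776 0.163  0.2144] tz [ 0.3648  0.1021 -0.9255] ty [-2.690e-01  9.631e-01  2.000e-04] gap 0.271 F [-0.55 -1.03 -3.39]
u,v 0.5039628299709187 0.0270015410400902 lean 22.25844463579477 side -0.05414355821389422 jaw-v 0.4378554992027204
start 0.45 0.35 [0.03 1.91 0.82] 0.0
150 [-0.75  0.75  2.65] [-0.149  0.846] [22.0, 20.8, 21.8, 23.1, 24.4, 25.7, 27.0, 28.4]
165 [-0.75  0.87  2.65] [-0.134  0.815] [22.0, 20.4, 18.9, 17.9, 18.7, 19.6, 20.5, 21.4]
180 [-0.75  2.44  1.26] [0.032 0.265] [22.0, 20.8, 19.2, 17.7, 16.1, 14.5, 12.9, 11.2]
195 [-0.75  2.44  1.27] [0.027 0.263] [21.7, 20.1, 18.4, 16.8, 15.1, 13.4, 11.8, 10.1]
210 [-0.75  2.44  1.28] [0.026 0.263] [20.9, 19.5, 17.9, 16.3, 14.7, 13.1, 11.6, 10.0]
225 [0.57 2.44 0.  ] [0.295 0.084] [20.5, 19.0, 17.4, 15.6, 13.7, 11.7, 9.8, 7.8]
240 [0.66 2.38 0.  ] [0.315 0.054] [20.1, 18.1, 16.1, 14.0, 12.0, 10.0, 8.0, 5.8]
255 [2.2  0.82 0.  ] [ 0.446 -0.758] [19.7, 17.0, 14.0, 10.9, 8.2, 8.2, 7.7, 7.0]
270 [2.2  0.61 0.1 ] [ 0.565 -0.757] [19.7, 16.8, 14.3, 14.3, 14.2, 13.9, 
[... 2101 characters left out ...]
16.0, 14.4, 13.1, 13.2]
180 [-0.75  2.44  1.27] [0.028 0.264] [21.6, 20.0, 18.5, 16.9, 15.3, 13.7, 12.0, 10.4]
195 [-0.75  2.44  1.29] [0.023 0.263] [20.9, 19.3, 17.7, 16.0, 14.3, 12.7, 11.0, 9.4]
210 [-0.75  2.44  1.26] [0.03  0.264] [20.5, 19.2, 18.7, 17.1, 15.5, 13.9, 12.3, 10.8]
225 [0.59 2.44 0.  ] [0.291 0.078] [20.1, 18.2, 16.4, 14.4, 12.5, 10.6, 8.6, 6.6]
240 [0.76 2.3  0.  ] [0.345 0.017] [19.7, 17.6, 15.5, 13.4, 11.3, 9.2, 7.0, 4.6]
255 [2.2  0.81 0.  ] [ 0.449 -0.758] [19.4, 16.5, 13.3, 10.3, 8.9, 8.5, 8.0, 7.3]
270 [2.2  0.61 0.1 ] [ 0.565 -0.757] [19.3, 16.3, 14.3, 14.3, 14.1, 13.9, 13.7, 13.4]
285 [2.2  0.36 0.26] [ 0.686 -0.733] [19.6, 17.8, 17.8, 18.1, 18.2, 18.2, 18.2, 18.2]
```

```bash
python3 - <<'E'
from go import *
for W in((.42,.10,.30),(.43,-.2,.28),(.475,-.285,.2)): print(W,to(W),np.linalg.norm(np.array(W)-tcp))
E
```

```text
(0.42, 0.1, 0.3) [ 0.087 -0.113 -0.267] 0.12089001639004752
(0.43, -0.2, 0.28) [ 0.27  -0.842 -0.288] 0.37195517877254247
(0.475, -0.285, 0.2) [ 0.298 -1.077 -0.083] 0.44825962268983593
```

>>> move_arm(
  deltas=[
    [0.02,-0.01,-0.06,0,0],
    [0.05,-0.03,-0.14,0,0],
    [0.07,-0.07,-0.21,0,0],
    [0.09,-0.12,-0.26,0,0],
    [0.11,-0.18,-0.28,0.02,0],
    [0.13,-0.24,-0.28,0.06,0],
    [0.15,-0.31,-0.28,0.1,0],
    [0.17,-0.38,-0.28,0.14,0],
  ],
)

```text
t: 24.55
tcp_pos: [0.4177, -0.0128, 0.2913]
tool_rot: [-0.099, 0.976, 0.032, 0.19]
force: [0.7, 0.6, -2.3]
finger_gap: 0.273
```

>>> move_arm(
  deltas=[
    [0.02,-0.07,0,0.04,0],
    [0.03,-0.14,0,0.08,0],
    [0.05,-0.21,0,0.12,0],
    [0.06,-0.28,0,0.16,0],
    [0.08,-0.35,0,0.2,0],
    [0.09,-0.42,0,0.21,0],
    [0.1,-0.48,0,0.21,0],
    [0.1,-0.52,0,0.21,0],
  ],
)

```text
t: 25.22
tcp_pos: [0.4286, -0.2236, 0.2729]
tool_rot: [-0.044, 0.981, 0.04, 0.183]
force: [-0.5, -0.6, -2.6]
finger_gap: 0.275
```

```bash
python3 s.py; python3 - <<'E'
from go import *
print(to((.475,-.285,.2)))
p,d=manip.snapshot("scene");cv2.imwrite("pics/s6.png",p[:,:,::-1])
p,d=manip.snapshot("wrist");cv2.imwrite("pics/w6.png",p[:,:,::-1])
E
```

```text
t 25.2167 q [-0.9273  0.2236  1.9232  0.452   0.8998 -2.854 ] tcp [ 0.4286 -0.2236  0.2729] tz [ 0.3563  0.0951 -0.9295] ty [-0.1002  0.993   0.0632] gap 0.275 F [-0.46 -0.6  -2.6 ]
u,v 0.3516698858631499 -0.3317522915520184 lean 21.637038954015754 side -0.3075345762558338 jaw-v 10.65136879759201
[-0.031 -0.175  0.196]
```

View pics/s6.png

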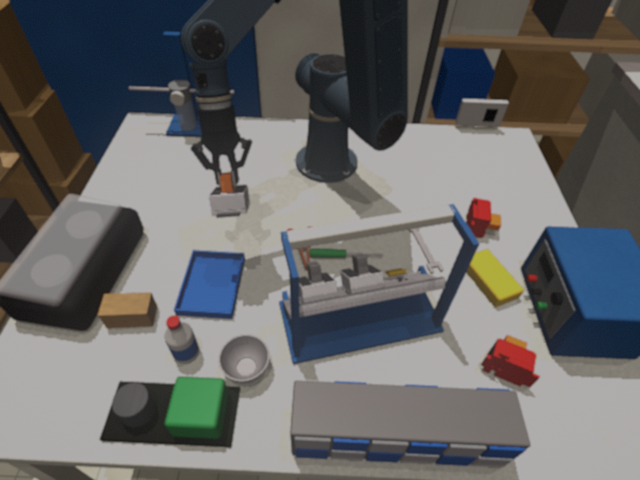

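View pics/w6.png

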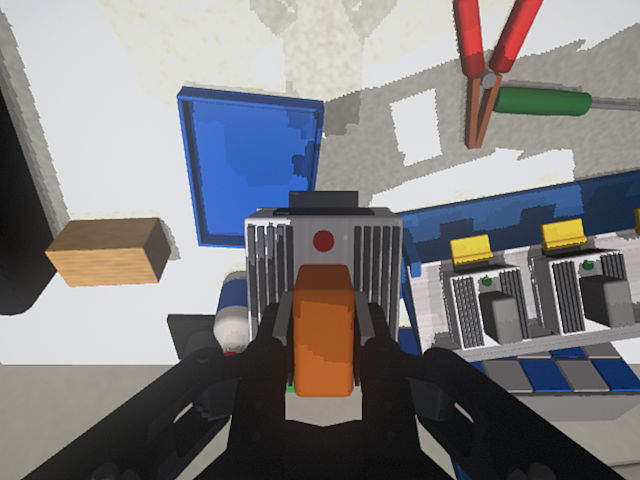

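```bash
python3 - <<'E'
from go import *
for W in((.475,-.285,.2),(.48,-.288,.14),(.48,-.288,.11)):print(to(W))
E
```

```text
[-0.027 -0.173  0.197]
[ 0.017 -0.191  0.34 ]
[ 0.044 -0.196  0.41 ]
```

>>> move_arm(
  deltas=[
    [-0.01,-0.03,0.03,0,0],
    [-0.02,-0.07,0.07,0,0],
    [-0.03,-0.11,0.12,0,0],
    [-0.02,-0.14,0.17,0,0],
    [-0.01,-0.17,0.22,0,0],
    [0,-0.18,0.27,0,0],
    [0.01,-0.19,0.31,0,0],
    [0.017,-0.191,0.34,0,0],
  ],
)

```text
t: 25.98
tcp_pos: [0.4975, -0.2769, 0.1521]
tool_rot: [-0.034, 0.986, 0.038, 0.161]
force: [1.0, -0.3, -3.6]
finger_gap: 0.269
```

```bash
python3 s.py; python3 - <<'E'
from go import *
p,d=manip.snapshot("scene");cv2.imwrite("pics/s7.png",cv2.resize(p[150:350,140:360,::-1],None,fx=3.5,fy=3,interpolation=cv2.INTER_CUBIC))
E
```

```text
t 25.9833 q [-0.8571  0.534   1.8247  0.478   0.6924 -2.854 ] tcp [ 0.4975 -0.2769  0.1521] tz [ 0.3143  0.0856 -0.9454] ty [-0.0792  0.9948  0.0637] gap 0.269 F [ 0.96 -0.26 -3.56]
u,v 0.4035130130665492 -0.401704185071859 lean 19.01163882658379 side -0.17978766588458195 jaw-v 11.805161600860709
```

View pics/s7.png

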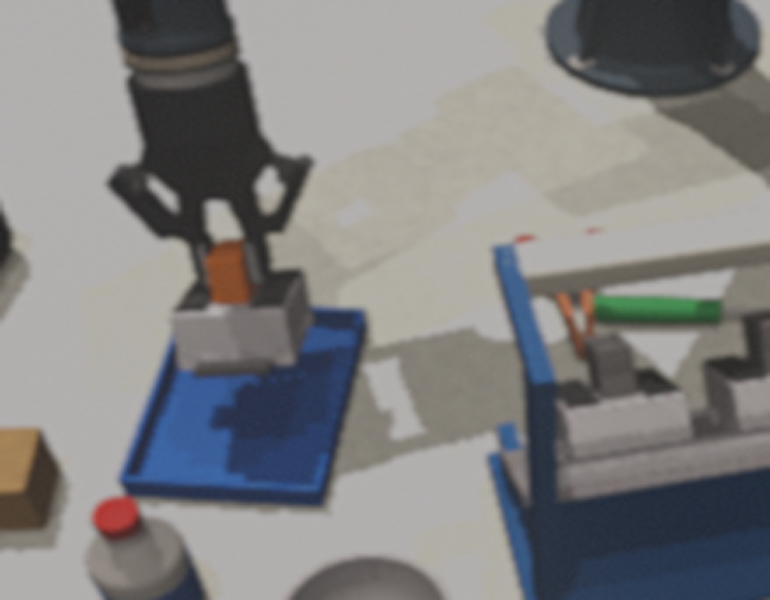

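```bash
python3 - <<'E'
from go import *
for W in((.482,-.288,.11),(.482,-.288,.1)):print(to(W))
E
```

```text
[ 0.07  -0.034  0.082]
[ 0.078 -0.036  0.105]
```

>>> move_arm(
  deltas=[
    [0.01,-0.005,0.01,-0.02,0],
    [0.02,-0.01,0.02,-0.05,0],
    [0.03,-0.015,0.03,-0.08,0],
    [0.04,-0.02,0.045,-0.1,0],
    [0.05,-0.025,0.06,-0.12,0],
    [0.06,-0.03,0.07,-0.12,0],
    [0.07,-0.034,0.08,-0.12,0],
    [0.07,-0.034,0.082,-0.12,0],
  ],
  force=30,
)

```text
t: 26.7
tcp_pos: [0.4993, -0.285, 0.1238]
tool_rot: [-0.053, 0.988, 0.028, 0.142]
force: [-1.0, -0.1, -2.8]
finger_gap: 0.273
```

```bash
python3 s.py; python3 - <<'E'
from go import *
c=manip.get_calibration("wrist");p,d=manip.snapshot("wrist");cv2.imwrite("pics/w8.png",p[:,:,::-1]);np.save("w8_d.npy",d)
P=cloud(d,c)
# driver face points (block top face) and normal
h=cv2.cvtColor(p,cv2.COLOR_RGB2HSV)
for (u,v) in ((323,240),(262,230),(385,230),(323,270),(323,330),(323,385),(250,300)): print((u,v),P[v,u].round(4))
E
```

```text
t 26.7 q [-0.8435  0.5886  1.8101  0.4311  0.6525 -2.854 ] tcp [ 0.4993 -0.285   0.1238] tz [ 0.2767  0.0707 -0.9583] ty [-0.1125  0.9928  0.0408] gap 0.273 F [-0.99 -0.06 -2.77]
u,v 0.40297955327876445 -0.41000423984243795 lean 16.58984137540446 side -0.41374592920822173 jaw-v 9.609057761492304
(323, 240) [ 0.4766 -0.2858  0.0946]
(262, 230) [ 0.4756 -0.3144  0.0914]
(385, 230) [ 0.4682 -0.258   0.095 ]
(323, 270) [ 0.4838 -0.2855  0.1076]
(323, 330) [ 0.4874 -0.2864  0.1384]
(323, 385) [ 0.5087 -0.2843  0.1481]
(250, 300) [ 0.5096 -0.3186  0.1033]
```

View pics/w8.png

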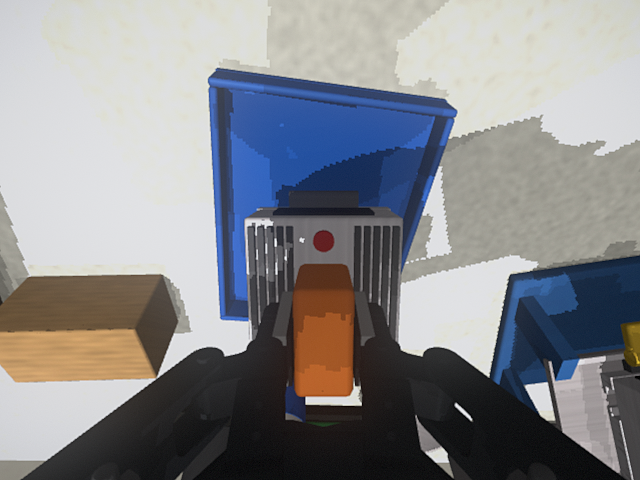

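```bash
cat > fk6.py <<'E'
from kin import *
from scipy.spatial.transform import Rotation as Ro
p=s.x
lo=np.array([-3.08,-.75,.22,-1.43,0,-2.8535]);hi=np.array([3.08,2.2,2.44,4.57,2.65,2.8535])
def F(q):
    A,B,E,L,h,c,d=p
    Rz=lambda a:Ro.from_euler('z',a).as_matrix();Ry=lambda a:Ro.from_euler('y',a).as_matrix()
    a=q[1]+q[2]
    w=Rz(q[0])@np.array([c+A*np.sin(q[1])+B*np.sin(a)+E*np.cos(a),d,h+A*np.cos(q[1])+B*np.cos(a)-E*np.sin(a)])
    Rm=Rz(q[0])@Ry(a)@Rz(q[3])@Ry(q[4])@Rz(q[5])
    return w+L*Rm[:,2],Rm
def ik(q,pt,Rt,w=.65):
    def g(x):
        P,Rm=F(x);return np.r_[P-pt,w*Ro.from_matrix(Rt@Rm.T).as_rotvec()]
    r=least_squares(g,np.clip(q,lo+1e-6,hi-1e-6),bounds=(lo,hi));return r.x
def call6(q,rows,w=.65):
    P0,R0=F(q)
    for r in rows:
        Pt=P0+R0@(np.array(r[:3])*.4);Rt=R0@Ro.from_euler('z',r[3]*.5).as_matrix()
        P,Rm=F(q);d=Pt-P;n=np.linalg.norm(d)
        if n>.0417:d*=.0417/n
        e=Ro.from_matrix(Rt@Rm.T).as_rotvec();m=np.linalg.norm(e)
        if m>.125:e*=.125/m
        q=ik(q,P+d,Ro.from_rotvec(e).as_matrix()@Rm,w)
    return q
def desc(q):
    P,Rm=F(q);z=Rm[:,2];lean=np.degrees(np.arccos(-z[2]));return 'q',q.round(3),'P',P.round(4),'lean',round(float(lean),2),'heading',round(float(np.degrees(np.arctan2(z[1],z[0]))),1),'yaw',round(float(np.degrees(np.arctan2(Rm[1,1],Rm[0,1]))-90),1),'tyz',Rm[2,1].round(3)
E
python3 - <<'E'
from fk6 import *
q=np.array([-.8435,.5886,1.8101,.4311,.6525,-2.854]);P,Rm=F(q);print(P,Rm[:,2],Rm[:,1])
q0=np.array([-.9273,.2236,1.9232,.452,.8998,-2.854])
print(desc(q0));
rows=[[-0.01,-0.03,0.03,0],[-0.02,-0.07,0.07,0],[-0.03,-0.11,0.12,0],[-0.02,-0.14,0.17,0],[-0.01,-0.17,0.22,0],[0,-0.18,0.27,0],[0.01,-0.19,0.31,0],[0.017,-0.191,0.34,0]]
print(desc(call6(q0,rows)))
E
```

```text
[ 0.50108341 -0.28512921  0.12399683] [ 0.27674123  0.07069487 -0.95834051] [-0.95434248 -0.09648245 -0.28270404]
('q', array([-0.927,  0.224,  1.923,  0.452,  0.9  , -2.854]), 'P', array([ 0.431 , -0.2236,  0.2734]), 'lean', 21.64, 'heading', 14.9, 'yaw', -265.6, 'tyz', np.float64(-0.363))
('q', array([-0.712,  0.504,  1.812,  0.512,  0.671, -2.752]), 'P', array([ 0.5511, -0.212 ,  0.1743]), 'lean', 21.64, 'heading', 14.9, 'yaw', -265.6, 'tyz', np.float64(-0.363))
```

```bash
sed -i 's/@Ry(q\[4\])@Rz(q\[5\])/@Ry(q[4])@Rz(q[5]+np.pi\/2)/' fk6.py; cat > sim6.py <<'E'
from fk6 import *
import sys
E
python3 - <<'E'
from fk6 import *
q0=np.array([-.9273,.2236,1.9232,.452,.8998,-2.854])
rows=[[-0.01,-0.03,0.03,0],[-0.02,-0.07,0.07,0],[-0.03,-0.11,0.12,0],[-0.02,-0.14,0.17,0],[-0.01,-0.17,0.22,0],[0,-0.18,0.27,0],[0.01,-0.19,0.31,0],[0.017,-0.191,0.34,0]]
print(desc(q0));print(desc(call6(q0,rows)));print('obs .4975 -.2769 .1521 lean 19')
q=np.array([-.8435,.5886,1.8101,.4311,.6525,-2.854]);print(desc(q))
def tw(t):return [[0,0,0,t*min(1,(k+1)/4)] for k in range(8)]
for t in(.2,.5,1):
    qq=q.copy()
    for k in range(4): qq=call6(qq,tw(t))
    print(t,desc(qq))
for dz in(.0,-.03):
    P,Rm=F(q);d=Rm.T@np.array([-.017,-.003,-.02])/.4
    for t in(-.2,-.1,0,.1):
        print(t,desc(call6(q,[[*(d*min(1,(k+1)/4)),t*min(1,(k+1)/4)] for k in range(8)])))
    break
E
```

```text
('q', array([-0.927,  0.224,  1.923,  0.452,  0.9  , -2.854]), 'P', array([ 0.431 , -0.2236,  0.2734]), 'lean', 21.64, 'heading', 14.9, 'yaw', 5.8, 'tyz', np.float64(0.063))
('q', array([-0.861,  0.532,  1.817,  0.478,  0.697, -2.853]), 'P', array([ 0.5014, -0.2812,  0.1551]), 'lean', 19.21, 'heading', 14.4, 'yaw', 4.4, 'tyz', np.float64(0.06))
obs .4975 -.2769 .1521 lean 19
('q', array([-0.844,  0.589,  1.81 ,  0.431,  0.652, -2.854]), 'P', array([ 0.5011, -0.2851,  0.124 ]), 'lean', 16.6, 'heading', 14.3, 'yaw', 6.5, 'tyz', np.float64(0.041))
0.2 ('q', array([-0.843,  0.589,  1.81 ,  0.431,  0.652, -2.454]), 'P', array([ 0.5011, -0.2851,  0.124 ]), 'lean', 16.6, 'heading', 14.3, 'yaw', -15.7, 'tyz', np.float64(0.148))
0.5 ('q', array([-0.843,  0.589,  1.81 ,  0.431,  0.652, -1.854]), 'P', array([ 0.5011, -0.2851,  0.124 ]), 'lean', 16.6, 'heading', 14.3, 'yaw', -50.2, 'tyz', np.float64(0.26))
1 ('q', array([-0.844,  0.589,  1.81 ,  0.431,  0.652, -0.854]), 'P', array([ 0.5011, -0.2851,  0.124 ]), 'lean', 16.6, 'heading', 14.3, 'yaw', -109.6, 'tyz', np.float64(0.24))
-0.2 ('q', array([-0.814,  0.603,  1.802,  0.363,  0.64 , -2.853]), 'P', array([ 0.5027, -0.2811,  0.1152]), 'lean', 14.29, 'heading', 12.6, 'yaw', 10.7, 'tyz', np.float64(0.008))
-0.1 ('q', array([-0.832,  0.605,  1.814,  0.393,  0.631, -2.853]), 'P', array([ 0.4975, -0.2839,  0.1125]), 'lean', 14.95, 'heading', 13.4, 'yaw', 8.4, 'tyz', np.float64(0.024))
0 ('q', array([-0.849,  0.609,  1.827,  0.423,  0.621, -2.853]), 'P', array([ 0.4922, -0.286 ,  0.1095]), 'lean', 15.59, 'heading', 14.0, 'yaw', 6.0, 'tyz', np.float64(0.039))
0.1 ('q', array([-0.864,  0.612,  1.842,  0.454,  0.609, -2.853]), 'P', array([ 0.4871, -0.2875,  0.1061]), 'lean', 16.23, 'heading', 14.3, 'yaw', 3.5, 'tyz', np.float64(0.054))
```

```bash
python3 - <<'E'
from go import *
from fk6 import call6,desc
d=to((.482,-.287,.092));print(d)
q=manip.sense()['q']
print(desc(call6(q,[[*(d*min(1,(k+1)/6)),.12*min(1,(k+1)/3)] for k in range(8)])))
E
```

```text
[ 0.065 -0.004  0.064]
('q', array([-0.86 ,  0.633,  1.845,  0.465,  0.587, -2.853]), 'P', array([ 0.488 , -0.2866,  0.0953]), 'lean', 16.08, 'heading', 14.3, 'yaw', 2.9, 'tyz', np.float64(0.057))
```

>>> move_arm(
  deltas=[
    [0.008,0,0.008,0.02,0],
    [0.018,-0.002,0.018,0.04,0],
    [0.03,-0.003,0.03,0.06,0],
    [0.042,-0.004,0.042,0.06,0],
    [0.053,-0.004,0.053,0.06,0],
    [0.06,-0.004,0.06,0.06,0],
    [0.065,-0.004,0.064,0.06,0],
    [0.065,-0.004,0.064,0.06,0],
  ],
)

```text
t: 27.42
tcp_pos: [0.4886, -0.2858, 0.0968]
tool_rot: [-0.035, 0.99, 0.029, 0.133]
force: [0.9, -0.4, -3.1]
finger_gap: 0.275
```

```bash
python3 s.py; python3 - <<'E'
from go import *
from fk6 import desc
print(desc(s_['q']))
for W in((.482,-.287,.083),(.49,-.287,.08)):print(to(W))
p,d=manip.snapshot("scene");cv2.imwrite("pics/s9.png",cv2.resize(p[150:350,140:360,::-1],None,fx=3.5,fy=3,interpolation=cv2.INTER_CUBIC))
E
```

```text
t 27.4167 q [-0.8523  0.6303  1.8379  0.4448  0.5929 -2.854 ] tcp [ 0.4886 -0.2858  0.0968] tz [ 0.2619  0.0658 -0.9629] ty [-0.0762  0.996   0.0473] gap 0.275 F [ 0.92 -0.43 -3.07]
u,v 0.3924550435538772 -0.4078514191609145 lean 15.657366471469329 side -0.4532805091169882 jaw-v 11.722833182518958
('q', array([-0.852,  0.63 ,  1.838,  0.445,  0.593, -2.854]), 'P', array([ 0.4902, -0.2859,  0.0969]), 'lean', 15.66, 'heading', 14.1, 'yaw', 4.4, 'tyz', np.float64(0.047))
[ 0.025 -0.003  0.029]
[ 0.008 -0.005  0.041]
```

View pics/s9.png

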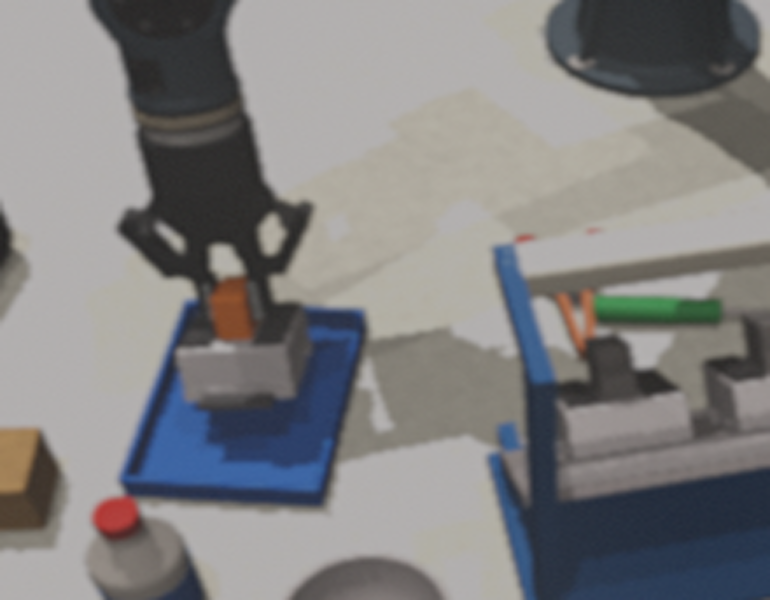

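>>> move_arm(
  deltas=[
    [0.002,0,0.006,0,0],
    [0.004,0,0.014,0,0],
    [0.006,0,0.022,0,0],
    [0.008,0,0.028,0,0],
    [0.009,0,0.032,0,0],
    [0.01,0,0.035,0,0],
    [0.01,0,0.037,0,0],
    [0.01,0,0.037,0,0],
  ],
  force=25,
)

```text
t: 28.13
tcp_pos: [0.4924, -0.285, 0.0856]
tool_rot: [-0.033, 0.99, 0.027, 0.132]
force: [-1.7, 2.7, 11.7]
finger_gap: 0.274
```

```bash
python3 s.py
```

```text
t 28.1333 q [-0.8434  0.6526  1.8363  0.4517  0.5698 -2.8537] tcp [ 0.4924 -0.285   0.0856] tz [ 0.2595  0.0626 -0.9637] ty [-0.0732  0.9963  0.0451] gap 0.274 F [-1.66  2.72 11.69]
u,v 0.39632010636417603 -0.4081105839730287 lean 15.47105954707027 side -0.5887575927375539 jaw-v 11.864533501277208
```

>>> move_arm(
  deltas=[
    [-0.003,0,0.002,0,0],
    [-0.007,0,0.004,0,0],
    [-0.011,0,0.007,0,0],
    [-0.015,0,0.01,0,0],
    [-0.019,0,0.013,0,0],
    [-0.022,0,0.016,0,0],
    [-0.022,0,0.017,0,0],
    [-0.022,0,0.017,0,0],
  ],
)

```text
t: 28.8
tcp_pos: [0.5032, -0.2841, 0.0818]
tool_rot: [-0.033, 0.99, 0.027, 0.133]
force: [0.9, 2.4, 13.3]
finger_gap: 0.276
```

```bash
python3 s.py;  python3 - <<'E'
from go import *
p,d=manip.snapshot("scene");cv2.imwrite("pics/s10.png",cv2.resize(p[150:350,140:360,::-1],None,fx=3.5,fy=3,interpolation=cv2.INTER_CUBIC))
c=manip.get_calibration("wrist");p,d=manip.snapshot("wrist");cv2.imwrite("pics/w10.png",p[:,:,::-1]);np.save("w10_d.npy",d)
E
```

```text
t 28.8 q [-0.8268  0.6656  1.8177  0.4488  0.5697 -2.8337] tcp [ 0.5032 -0.2841  0.0818] tz [ 0.2607  0.0624 -0.9634] ty [-0.0728  0.9963  0.0448] gap 0.276 F [ 0.87  2.44 13.31]
u,v 0.40702971826554624 -0.4101770624648715 lean 15.536568469359691 side -0.622468308601607 jaw-v 11.883219054769448
```

View pics/w10.png

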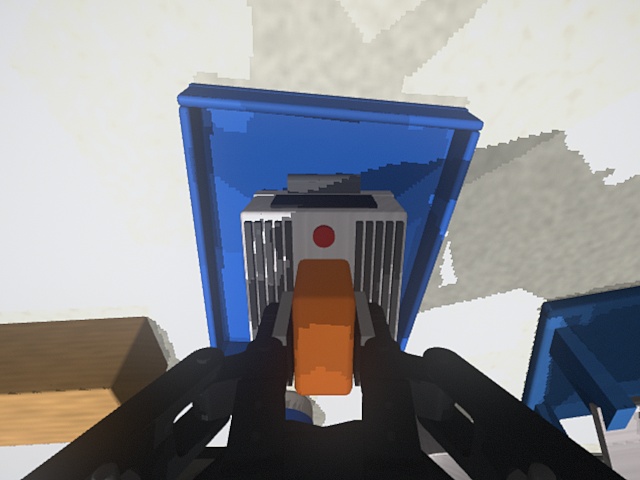

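View pics/s10.png

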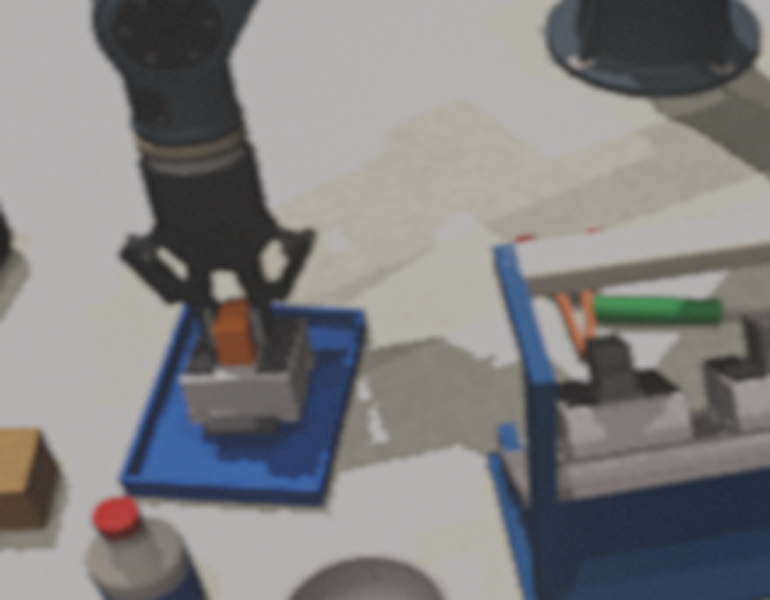

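>>> move_arm(
  deltas=[
    [-0.003,0,0.003,0,0],
    [-0.006,0,0.006,0,0],
    [-0.009,0,0.009,0,0],
    [-0.012,0,0.012,0,0],
    [-0.015,0,0.015,0,0],
    [-0.018,0,0.018,0,0],
    [-0.019,0,0.018,0,0],
    [-0.019,0,0.018,0,0],
  ],
)

```text
t: 29.57
tcp_pos: [0.5127, -0.2831, 0.0771]
tool_rot: [-0.033, 0.99, 0.027, 0.133]
force: [1.7, 3.1, 13.6]
finger_gap: 0.271
```

```bash
python3 s.py
```

```text
t 29.5667 q [-0.8122  0.6795  1.8015  0.4469  0.5676 -2.8176] tcp [ 0.5127 -0.2831  0.0771] tz [ 0.2612  0.0621 -0.9633] ty [-0.0728  0.9964  0.0445] gap 0.271 F [ 1.65  3.13 13.58]
u,v 0.41642182790229665 -0.41188609353023514 lean 15.562560661286545 side -0.6445032735907301 jaw-v 11.879240328266928
```

>>> move_arm(
  deltas=[
    [-0.003,0,0.003,0,0],
    [-0.006,0,0.006,0,0],
    [-0.009,0,0.01,0,0],
    [-0.011,0,0.013,0,0],
    [-0.014,0,0.016,0,0],
    [-0.016,0,0.019,0,0],
    [-0.0165,0,0.02,0,0],
    [-0.0165,0,0.02,0,0],
  ],
)

```text
t: 30.23
tcp_pos: [0.5217, -0.282, 0.0717]
tool_rot: [-0.033, 0.99, 0.027, 0.133]
force: [1.9, 5.0, 16.0]
finger_gap: 0.271
```

```bash
python3 s.py;  python3 - <<'E'
from go import *
c=manip.get_calibration("wrist");p,d=manip.snapshot("wrist");cv2.imwrite("pics/w11.png",p[:,:,::-1]);P=cloud(d,c)
np.save("w11_d.npy",d)
for v in range(200,400,15): print(v,P[v,323].round(4),P[v,262].round(4),P[v,380].round(4))
E
```

```text
t 30.2333 q [-0.7987  0.6943  1.7867  0.4478  0.5636 -2.8056] tcp [ 0.5217 -0.282   0.0717] tz [ 0.2623  0.0622 -0.963 ] ty [-0.073   0.9963  0.0445] gap 0.271 F [ 1.91  5.05 16.  ]
u,v 0.42539278586260676 -0.41322339765380955 lean 15.624980650844641 side -0.6564864339842048 jaw-v 11.868473075147927
200 [ 0.4762 -0.2836  0.0452] [ 0.4787 -0.3096  0.0429] [ 0.4742 -0.2595  0.0466]
215 [ 0.4793 -0.2837  0.0524] [ 0.4816 -0.3089  0.0506] [ 0.4781 -0.2599  0.0525]
230 [ 0.4847 -0.2834  0.0554] [ 0.4861 -0.3085  0.055 ] [ 0.4831 -0.2598  0.0562]
245 [ 0.4927 -0.2828  0.0549] [ 0.4936 -0.3087  0.0551] [ 0.4904 -0.2586  0.0567]
260 [ 0.4979 -0.2826  0.0587] [ 0.5038 -0.3092  0.0525] [ 0.498  -0.2575  0.0574]
275 [ 0.4987 -0.2829  0.0676] [ 0.5111 -0.3092  0.0543] [ 0.5073 -0.2557  0.0565]
290 [ 0.498  -0.2834  0.0773] [ 0.5186 -0.3092  0.0561] [ 0.5151 -0.2547  0.058 ]
305 [ 0.4981 -0.2837  0.0851] [ 0.5283 -0.3095  0.0561] [ 0.5279 -0.252   0.0549]
320 [ 0.4999 -0.2838  0.0907] [ 0.5151 -0.307   0.0774] [ 0.5099 -0.2598  0.0812]
335 [ 0.506  -0.2835  0.0923] [ 0.511  -0.3058  0.0885] [ 0.5072 -0.262   0.0909]
350 [ 0.5149 -0.2828  0.092 ] [ 0.5016 -0.3042  0.1025] [ 0.498  -0.2661  0.1048]
365 [ 0.5233 -0.2822  0.0925] [ 0.5003 -0.3035  0.109 ] [ 0.4979 -0.2672  0.1105]
380 [ 0.5326 -0.2815  0.0929] [ 0.4922 -0.3023  0.1195] [ 0.4911 -0.27    0.1201]
395 [ 0.6965 -0.2653 -0.    ] [ 0.4915 -0.3018  0.1243] [ 0.4885 -0.2716  0.1261]
```

View pics/w11.png

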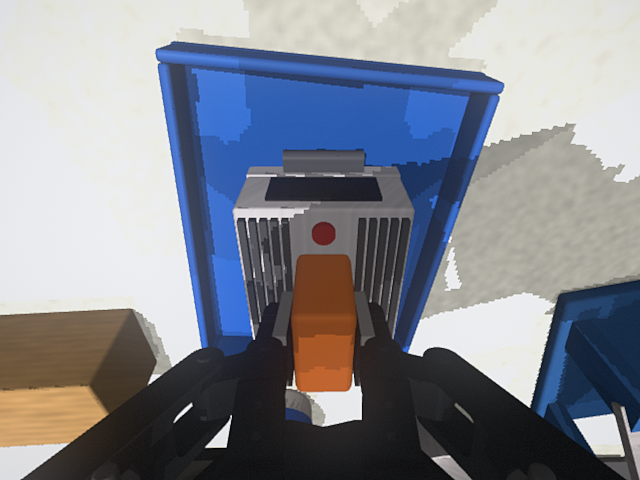

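>>> move_arm(
  deltas=[
    [0.0005,0,0.002,0,0],
    [0.0005,0,0.002,0,0],
    [0,0,0,0,15],
    [0,0,-0.001,0,27],
    [0,0,-0.002,0,32],
    [0,0,-0.003,0,40],
    [0,0,-0.004,0,50],
    [0,0,-0.004,0,60],
  ],
)

```text
t: 30.95
tcp_pos: [0.5185, -0.2824, 0.0698]
tool_rot: [-0.033, 0.991, 0.027, 0.13]
force: [0.0, -0.1, 0.4]
finger_gap: 0.599
```

```bash
python3 s.py;  python3 - <<'E'
from go import *
c=manip.get_calibration("wrist");p,d=manip.snapshot("wrist");cv2.imwrite("pics/w12.png",p[:,:,::-1]);P=cloud(d,c)
for v in range(215,400,15): print(v,P[v,323].round(4),P[v,262].round(4),P[v,380].round(4))
E
```

```text
t 30.95 q [-0.8018  0.6962  1.7895  0.4419  0.5633 -2.8043] tcp [ 0.5185 -0.2824  0.0698] tz [ 0.2566  0.0632 -0.9644] ty [-0.0731  0.9963  0.0458] gap 0.599 F [ 0.04 -0.14  0.45]
u,v 0.42221140256197254 -0.41276385935407583 lean 15.315347416992228 side -0.5158095539477044 jaw-v 11.880101687965336
215 [ 0.4759 -0.2841  0.051 ] [ 0.4775 -0.3092  0.0503] [ 0.4752 -0.2602  0.0502]
230 [ 0.4821 -0.2838  0.0528] [ 0.4816 -0.3088  0.0553] [ 0.4806 -0.2599  0.0535]
245 [ 0.489  -0.2833  0.0538] [ 0.4901 -0.3091  0.0538] [ 0.4876 -0.2589  0.0544]
260 [ 0.4973 -0.2827  0.0535] [ 0.5015 -0.3098  0.0496] [ 0.4955 -0.2576  0.0547]
275 [ 0.4972 -0.2831  0.0639] [ 0.5065 -0.3095  0.0541] [ 0.5034 -0.2564  0.0554]
290 [ 0.4034 -0.2952  0.1749] [ 0.5148 -0.3096  0.0548] [ 0.5138 -0.2544  0.054 ]
305 [ 0.4977 -0.2839  0.0807] [ 0.5095 -0.308   0.0696] [ 0.5141 -0.2561  0.0636]
320 [ 0.4979 -0.2842  0.088 ] [ 0.5135 -0.3077  0.0742] [ 0.52   -0.2558  0.0671]
335 [ 0.5031 -0.2839  0.0904] [ 0.5196 -0.3075  0.0768] [ 0.5254 -0.2556  0.071 ]
350 [ 0.5122 -0.2832  0.0899] [ 0.5244 -0.3073  0.0806] [ 0.613  -0.2298  0.0106]
365 [ 0.5208 -0.2826  0.0902] [ 0.6107 -0.3147  0.0257] [ 0.613  -0.2321  0.0234]
380 [ 0.5311 -0.2818  0.0899] [ 6.666e-01 -3.186e-01 -1.000e-04] [ 0.6649 -0.2193  0.0007]
395 [ 0.6863 -0.2663  0.0011] [ 6.873e-01 -3.190e-01  5.000e-04] [ 6.881e-01 -2.152e-01  1.000e-04]
```

View pics/w12.png

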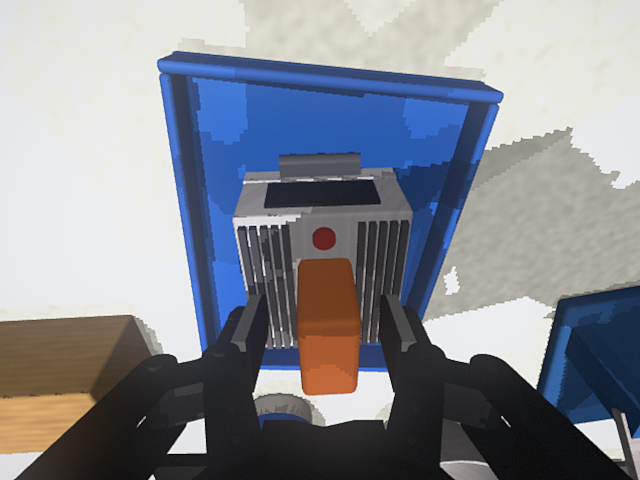

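Flat now: the ridge top is level at z = 0.090 (expected 0.090), and it is released. Retract along the tool axis.

>>> move_arm(
  deltas=[
    [0,0,-0.03,0,60],
    [0,0,-0.07,0,60],
    [0,0,-0.12,0,60],
    [0,0,-0.18,0,60],
    [0,0,-0.25,0,60],
    [0,0,-0.32,0,60],
    [0,0,-0.38,0,60],
    [0,0,-0.42,0,60],
  ],
)

```text
t: 31.67
tcp_pos: [0.4751, -0.2937, 0.235]
tool_rot: [-0.033, 0.99, 0.026, 0.131]
force: [-0.9, -0.1, -0.4]
finger_gap: 0.601
```

>>> move_arm(
  deltas=[
    [0,0,-0.03,0,60],
    [0,0,-0.06,0,60],
    [0,0,-0.08,0,60],
    [0,0,-0.08,0,60],
    [0,0,-0.08,0,60],
    [0,0,-0.08,0,60],
    [0,0,-0.08,0,60],
    [0,0,-0.08,0,60],
  ],
)

```text
t: 32.33
tcp_pos: [0.4671, -0.2945, 0.2619]
tool_rot: [-0.033, 0.991, 0.028, 0.13]
force: [0.2, 0.1, -0.0]
finger_gap: 0.597
```

```bash
python3 s.py;  python3 - <<'E'
from go import *
for n in("top","scene","wrist"):
    c=manip.get_calibration(n);p,d=manip.snapshot(n);cv2.imwrite(f"pics/{n}_f.png",p[:,:,::-1]);P=cloud(d,c)
    h=cv2.cvtColor(p,cv2.COLOR_RGB2HSV).astype(int)
    m=(h[...,0]<14)&(h[...,1]>170)&(P[...,2]>.086)&(P[...,2]<.096)&(abs(P[...,0]-.524)<.06)&(abs(P[...,1]+.284)<.05)
    if m.sum()>10:
        q=P[m];print(n,m.sum(),q.mean(0).round(4),cv2.minAreaRect((q[:,:2]*1000).astype(np.float32)))
        A=np.c_[q[:,:2]-q[:,:2].mean(0),np.ones(len(q))];print('slope deg',np.degrees(np.linalg.lstsq(A,q[:,2],rcond=None)[0][:2]).round(2))
    m=(P[...,2]<.012)&(P[...,2]>0.001)&(h[...,0]>100)&(h[...,0]<125)&(h[...,1]>120)&(abs(P[...,0]-.524)<.11)&(abs(P[...,1]+.284)<.09)
    if m.sum()>10: print(' tray floor',cv2.minAreaRect((P[m][:,:2]*1000).astype(np.float32)))
E
```

```text
t 32.3333 q [-0.8935  0.3518  1.7217  0.2938  0.9755 -2.686 ] tcp [ 0.4671 -0.2945  0.2619] tz [ 0.2556  0.0648 -0.9646] ty [-0.0735  0.9962  0.0475] gap 0.597 F [ 0.22  0.09 -0.01]
u,v 0.36945875785086496 -0.410390024357056 lean 15.281878309701105 side -0.40753699951250044 jaw-v 11.878572166973097
 tray floor ((521.7407836914062, -284.006103515625), (128.84759521484375, 186.69317626953125), 88.50720977783203)
scene 28 [ 0.5216 -0.2797  0.0912] ((523.1717529296875, -280.053466796875), (14.788737297058105, 34.9277458190918), 89.47430419921875)
slope deg [-1.34  1.17]
 tray floor ((522.4384765625, -284.9881896972656), (126.3034896850586, 186.76739501953125), 88.85102844238281)
wrist 240 [ 0.5125 -0.278   0.0901] ((519.5209350585938, -280.65228271484375), (42.673004150390625, 21.62477684020996), 5.5678253173828125)
slope deg [-0.26  1.39]
 tray floor ((520.1934204101562, -282.5324401855469), (137.80801391601562, 187.1224822998047), 88.89422607421875)
```

View pics/top_f.png

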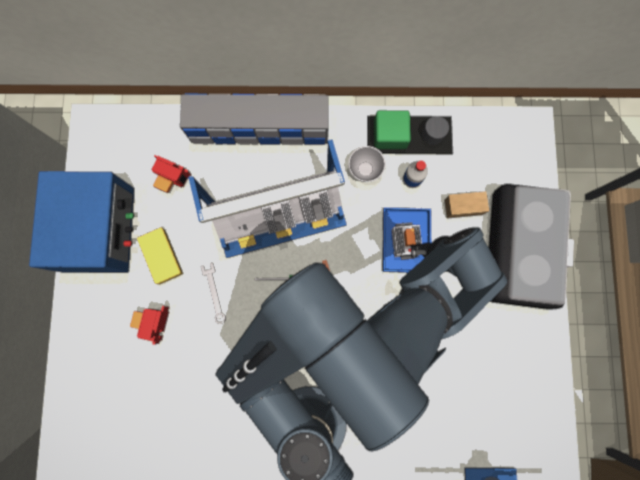

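View pics/wrist_f.png

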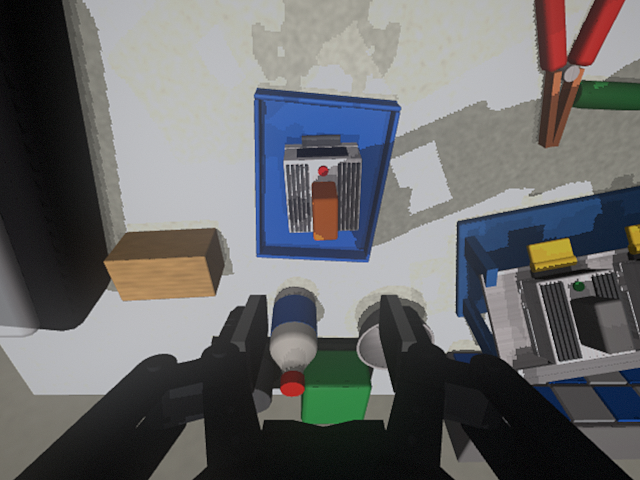

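View pics/scene_f.png

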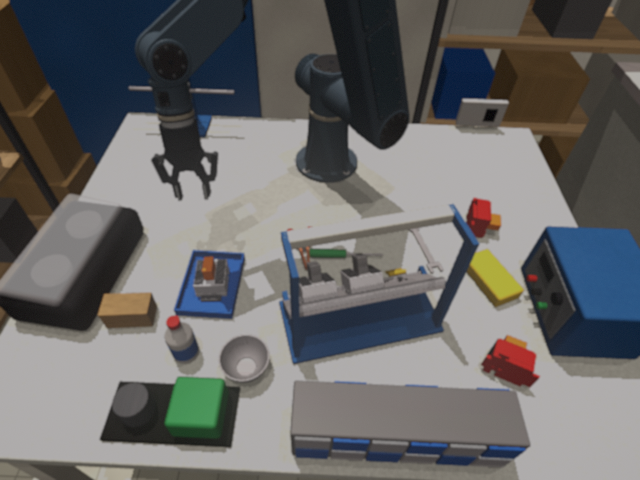

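```bash
python3 -c "
from station import manip
print(manip.sign_off())"
```

```text
the job is handed in; nothing more can be done
None
```

The faulty driver is off the rail and lying released in the blue tray. I handed the job in at about 32 s; hand-in reports no verdict, so the result below is from my own checks.

**What I did**
- **Lean:** the moves only shift and twist the tool, so I pushed the arm against its reach and joint limits until it leaned 22°. That let it reach under the lamp bar.
- **Finding the stud:** pulling up at +8, +11 and +14 mm along the rail met a hard stop at about 24 N. At about −7 mm the driver rose with only about 9 N.
- **Removal:** I swung the foot about 12° up out of the catch. I then drew the toe about 12 mm down the slope from under the lip and lifted the driver clear.
- **Setting down:** I touched the foot end down first, tipped the driver flat about its foot with at most about 20 N on the tray, opened the gripper and backed away.

**Last checks**

| Check | Measured | Limit |
|---|---|---|
| Grip to tray centre | about 5 mm | 25 mm |
| Lengthwise angle to tray | about 7° | 15° |
| Tilt, from the last fits to the grip top | 1.4 to 1.8° | 6° |
| Height of grip top above bench | 90 mm | 90 mm expected |

- In the last pictures the good drivers and all the bystanders looked where they had been, judged by eye. The gripper was clear and the tool force was about zero.
- The last joint rested at −2.854 rad for a few calls near the tray, against a stated range of ±2.85. I took that as rounding of the limit, but I can't rule out that it counts as passing its range.

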